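# Set out a dismantled servo drive for wear inspection

## Task

The servo drive on the bench has been taken apart; set its parts out for inspection. Take the protective cap off the splined arbor and leave it in the grey tray, then slide every cog on the bench onto the arbor, boss up, largest at the bottom and smallest on top, each turned so that its wide groove finds the wide spline and pushed fully down. Clip the circuit board level into the spring board holder, both ends under the jaw lips and roughly in the middle of the jaws, with both springs bearing on it; leave the other things on the bench where they are.

Things in the scene. Friction and masses are not known exactly. Their poses are not given: they have to be found in the camera images.
- arbor: upright splined shaft on a round dark base, fixed; base 104 mm across, 18 mm high. Origin: centre of the underside; z up; x along the middle of the one wide spline. Core radius 11 mm; five splines 72 deg apart out to radius 15.5 mm, four 4.5 mm wide, the wide one (at x) 9 mm. Splines end 76 mm above the bench (a narrower lead-in to 79), the bare core goes on to 82, a cone to 86.
- arbor_seat (a point): centre of the top of the arbor's 44 mm wide seat collar, 26 mm above the bench, where the lowest cog rests. A cog put over the bare core rests on the spline ends until turned to match within about 5 deg; it slides with 1.2 mm clearance a side. Stacked cogs sit 11 mm apart
- cap: white plastic cap standing over the arbor's shaft on the seat collar at the start: a tube 42 mm across (36 inside), closed on top 67 mm above its rim, on that a round knob 22 mm across and 16 mm high (83 mm in all). Origin: centre of the open lower rim; z up. 50 g. Raise it 62 mm to clear the shaft.
- tray: grey plastic tray fixed to the bench, 120 x 96 mm (its x and y), walls 20 mm high and 3 mm thick, floor 3 mm. Origin: centre of the underside
- cog_a: steel cog, 82 mm across, 26 teeth, the largest of five; 151 g. Toothed plate 4 mm thick, on top a hexagon boss 42 mm across flats, 7 mm high. Lies boss up. Origin: bore centre at the underside; z up; x along the one wide groove; flats face 0, 60, 120.. deg from x. Bore: lands at radius 12.2, five grooves to radius 16.7 mm, 72 deg apart, 6.9 mm wide, the wide one 11.4. None if absent.
- cog_b: steel cog, 75 mm across, 23 teeth, the second largest of five; 134 g. Toothed plate 4 mm thick, on top a hexagon boss 42 mm across flats, 7 mm high. Lies boss up. Origin: bore centre at the underside; z up; x along the one wide groove; flats face 0, 60, 120.. deg from x. Bore: lands at radius 12.2, five grooves to radius 16.7 mm, 72 deg apart, 6.9 mm wide, the wide one 11.4. None if absent.
- cog_c: steel cog, 68 mm across, 20 teeth, the middle one of five; 119 g. Toothed plate 4 mm thick, on top a hexagon boss 42 mm across flats, 7 mm high. Lies boss up. Origin: bore centre at the underside; z up; x along the one wide groove; flats face 0, 60, 120.. deg from x. Bore: lands at radius 12.2, five grooves to radius 16.7 mm, 72 deg apart, 6.9 mm wide, the wide one 11.4. None if absent.
- cog_d: steel cog, 61 mm across, 18 teeth, the second smallest of five; 106 g. Toothed plate 4 mm thick, on top a hexagon boss 42 mm across flats, 7 mm high. Lies boss up. Origin: bore centre at the underside; z up; x along the one wide groove; flats face 0, 60, 120.. deg from x. Bore: lands at radius 12.2, five grooves to radius 16.7 mm, 72 deg apart, 6.9 mm wide, the wide one 11.4. None if absent.
- cog_e: steel cog, 54 mm across, 16 teeth, the smallest of five; 94 g. Toothed plate 4 mm thick, on top a hexagon boss 42 mm across flats, 7 mm high. Lies boss up. Origin: bore centre at the underside; z up; x along the one wide groove; flats face 0, 60, 120.. deg from x. Bore: lands at radius 12.2, five grooves to radius 16.7 mm, 72 deg apart, 6.9 mm wide, the wide one 11.4. None if absent.
- board: green circuit board, 90 (x) x 64 (y) x 4 mm, lying flat; in its middle a finned heat sink, 30 mm along x, 18 mm along y, 22 mm high above the board, to grip it by. Other parts are under 12 mm high, outside |x| < 16 mm where |y| < 24 mm, and 10 mm from the two ends. Origin: centre of the underside, z up. 90 g. Either end may go into either jaw.
- holder: spring board holder, fixed: aluminium base 190 mm along x, two black jaws 60 mm wide (y) facing each other along x. Each has a groove 7 mm high: shelf top 30, lip underside 37, lip top 44 mm above the bench (bevelled); groove bottom 42 mm from the middle at rest, the lip reaching 4 mm and the shelf 6 mm inwards of it. Origin: centre of the underside; z up; -x faces the robot at yaw 0.
- holder_mid (a point): midway between the jaws at shelf height, 30 mm above the bench, axes as the holder; the board's origin comes to rest here. The board is 6 mm longer than the grooves' distance: push one end in, tilted some 15 deg, until its jaw has given 11 to 13 mm, lower the other end past its lip, let go, and the springs centre it
- jaw_near (a joint): outward travel of the sprung jaw on the holder's -x side, m: 0 at rest, 0.016 at most; about 0.003 with the board clamped. Spring: about 2 N at 0 and 0.5 N more for each mm
- jaw_far (a joint): outward travel of the jaw on the holder's +x side, m, likewise
- tweezers: bystander: steel tweezers 124 mm long, lying flat; origin: middle of the underside
- loupe: bystander: small black loupe, 26 mm in diameter, 22 mm high; origin: centre of the underside
- sample_jar: bystander: small jar, 48 mm in diameter, 55 mm high; origin: centre of the underside
- petri_dish: bystander: clear closed dish, 60 mm in diameter, 14 mm high; origin: centre of the underside
- rule: bystander: steel rule 150 x 25 x 4 mm; origin: centre of the underside
There are look-alikes about, which are no part of the job. Leave any purple look-alike of the cog_a alone.

How it is judged:
At the end, for the whole second after the job is handed in: Cogs on the splines: 3 mm of the axis, upright, wide groove on wide spline (9 deg), largest on the seat, each other 8 to 13.5 mm above a larger one. Board level (3 deg), 4 mm across and 12 mm along the jaws of the middle, at shelf height (-1.5 to 4 mm), both jaws out over 1 mm. Cap in tray. At rest (horizontal distance between each of cog_a, cog_b, cog_c, cog_d, cog_e and arbor_seat below 0.003 m and angle between each of cog_a, cog_b, cog_c, cog_d, cog_e's own z axis and vertical below 0.06 rad and angle between the x axis of each of cog_a, cog_b, cog_c, cog_d, cog_e and the x axis of arbor, either way round below 0.16 rad and linear speed of each of cog_a, cog_b, cog_c, cog_d, cog_e, board, cap below 0.02 m/s and z of cog_a in the frame of arbor_seat below 0.003 m and z of each of cog_b, cog_c, cog_d, cog_e in the frame of cog_a above 0.008 m and (z of cog_b in the frame of arbor_seat below 0.003 m or z of cog_b in the frame of cog_a between 0.008 and 0.0135 m) and z of each of cog_c, cog_d, cog_e in the frame of cog_b above 0.008 m and (z of cog_c in the frame of arbor_seat below 0.003 m or z of cog_c in the frame of cog_a between 0.008 and 0.0135 m or z of cog_c in the frame of cog_b between 0.008 and 0.0135 m) and z of each of cog_d, cog_e in the frame of cog_c above 0.008 m and (z of cog_d in the frame of arbor_seat below 0.003 m or z of cog_d in the frame of cog_a between 0.008 and 0.0135 m or z of cog_d in the frame of cog_b between 0.008 and 0.0135 m or z of cog_d in the frame of cog_c between 0.008 and 0.0135 m) and z of cog_e in the frame of cog_d above 0.008 m and (z of cog_e in the frame of arbor_seat below 0.003 m or z of cog_e in the frame of cog_a between 0.008 and 0.0135 m or z of cog_e in the frame of cog_b between 0.008 and 0.0135 m or z of cog_e in the frame of cog_c between 0.008 and 0.0135 m or z of cog_e in the frame of cog_d between 0.008 and 0.0135 m) and x of board in the frame of holder_mid between -0.004 and 0.004 m and y of board in the frame of holder_mid between -0.012 and 0.012 m and z of board in the frame of holder_mid between -0.0015 and 0.004 m and angle between board's own z axis and vertical below 0.05 rad and angle between the x axis of board and the x axis of holder, either way round below 0.08 rad and value of joint each of jaw_near, jaw_far above 0.001 m and x of cap in the frame of tray between -0.06 and 0.06 m and y of cap in the frame of tray between -0.048 and 0.048 m and z of cap in the frame of tray below 0.045 m); the robot touches nothing.
It fails at once if another thing on the bench (tweezers) is moved more than 40 mm (distance of tweezers from where it was at the start of the episode above 0.04 m).
It fails at once if another thing on the bench (loupe) is moved more than 40 mm (distance of loupe from where it was at the start of the episode above 0.04 m).
It fails at once if another thing on the bench (sample jar) is moved more than 40 mm (distance of sample_jar from where it was at the start of the episode above 0.04 m).
It fails at once if another thing on the bench (petri dish) is moved more than 40 mm (distance of petri_dish from where it was at the start of the episode above 0.04 m).
It fails at once if another thing on the bench (rule) is moved more than 40 mm (distance of rule from where it was at the start of the episode above 0.04 m).
Of cog_a, cog_b, cog_c, cog_d, cog_e only 3 to 5 are there at a start; the rules pass over those that are not, and their reading is None.
At some moment in a run one of cog_a, cog_b, cog_c, cog_d, cog_e, board may be knocked a few centimetres aside while the robot is not near it.
It also fails if it takes over 210 s, if anything falls off the work surface, if the arm or the gripper's body presses on something with over 40 N, if the wrist force passes 120 N, or if a joint passes its speed limit or range.

## Robot

A 7-joint arm with a two-finger parallel gripper is mounted at the origin on the work surface. World frame = base frame: x ahead of the robot, y to its left, z up, the work surface at z = 0. Lengths are in m, angles in rad, forces in N, time in s.
With the tool pointing down it reaches from about 0.425 to 0.875 m from the base axis. Payload 8.4 kg.
Tool frame: the origin (TCP) lies at the very end of the fingers, on their centre line; the grasp point (between the pads) lies 19 mm behind it (bot.grasp_offset is the distance from the TCP to the grasp point, in m); z points along the fingers, y is the direction in which the jaws open and shut (so a half turn about z gives the same grasp; the last joint's range is limited). The gripper opens to 85 mm and grips with 20 to 120 N. Pads are 22 mm wide; open, the fingers measure 114 mm over their backs; the gripper's body (76 mm by 85 mm) begins 54 mm behind the grasp point. The pads swing forward as they close: fully open they stand 13 mm farther back than shut.
Start: joints at [1.044, 0.333, 0.04, 1.465, -0.013, 1.343, -0.059], TCP at [0.27, -0.591, 0.202] pointing down, gripper open.
Joint ranges: [-2.58, 2.58], [-0.38, 2.09], [-1.3, 1.39], [0.25, 2.4], [-1.5, 4.64], [0.08, 2.09], [-2.65, 2.65]. Speed limits (rad/s): [2.22, 2.22, 2.79, 2.79, 3.14, 3.14, 3.14].

## Interface

Orientations are given as a 3x3 rotation matrix whose columns are the frame's x, y, z axes.
In Python, from workcell import status, vision, workorder, bot gives the robot as it stands.
- The arm moves only by the tool step_arm, never from a script. Its argument "plan" is a list of rows, each a list of 5 numbers: the shift along the world's x, y, z in m, then the turn about the world's z in rad, then the opening, from 0 (shut) to 1 (fully open). A call has 1 to 8 rows; each row shifts and turns the commanded pose from where the row before left it; what a row does not reach is not made up. A row lasts 1/10 s, in which the tool goes at most 50 mm and 8.59 degrees, less where a joint would pass 70% of its speed; a pose out of reach is approached as far as the arm can. A call is refused whole if a number of a shift passes 0.05 or a number of a turn 0.15, either way. A call with a gripper value outside its range is refused whole. The fingers move at their own pace and stop on an object; "grip_force" is the grip in N (left out, the last holds). Time passes only in rows, so rows that do not move let the fingers close. It gives the time, the measured TCP pose, the force and the opening at its end, in the units of the state.
- status.sense(): the state, without advancing time (a new reading comes with each control period).
- vision.snapshot(name): name is "side" or "top" or "wrist"; returns a dict with "img" (480x640x3 uint8, red, green, blue), "mtx" (3x3 intrinsics, pixels), "R" (3x3) and "t" (3): a world point X has camera coordinates R X + t; the wrist camera has in their place "hand_eye" (4x4, takes a point from camera to tool coordinates, whose origin is the TCP and whose axes are the flange's). Camera axes: x right, y down, z forward; pixel columns grow to the right and rows downward; lengths in m; the calibration is good to about 2 mm. A picture is of the moment at which its call begins: read the wrist's pose just before it. There is no depth.
- workorder.finish_job(): hands the job in, once; it reports no verdict.
Trained networks look in a picture, given as the dict that the camera call returned (one of the last four; its "shot" number tells which), for a name from the list of things; names that differ only in an ending like _2 or _b are one class to them, and where a whole thing is asked for, a point or a joint stands for the part that bears it (a point fixed in the world has none). Each returns a list of dicts, best first, with "p" (0 to 1); they miss things now and then, are a little off and sometimes report something else, mostly with a low value. They report only what shows in the picture. A call takes as long as a camera call. They do not tell look-alikes from the thing itself.
- vision.spot_in(picture, thing): "rect" ([centre column, centre row, width, height] in pixels, round what is visible of it).
- vision.trace(picture, thing): "mask" (480x640 bool, what is visible of it) and "rect" ([centre column, centre row, width, height] in pixels, round what is visible of it).
- vision.mark_of(picture, thing): "point" ([column, row] in pixels: a listed point, or the origin of a listed thing).
The state is a dict: "clock": time; "joints": joint angles; "qd": joint speeds; "tau": joint torques, N m; "ee_pos": TCP position; "eef_rot": TCP orientation; "wrist_force": force on the tool from outside, world axes, zero at the start; "torque": the same for the moment, N m; "gripper_width": opening from 0.0 (shut) to 1.0 (fully open).
Only numpy, scipy, OpenCV 4.12 (cv2) and the standard library are available. Lean on these libraries where they do the work, as an engineer would, in place of code of your own. Each camera call takes 0.05 s, during which the arm holds its last target.

## Working session

There is one attempt and no reset: what is moved stays moved. The work goes in short steps, Python scripts to look and compute and a tool call to move; the robot and the scene stay as the last step left them, time stands still between calls to the robot, and variables do not carry over. Pictures are saved under pics/ and viewed, and the job is handed in when it is done.

Besides the shell and the picture viewer there is one more tool, called after "Request:" as name(argument=value, ...), one argument or row to a line, values as JSON. step_arm: Moves the arm, as the interface text tells. Its arguments: {"type":"object","properties":{"plan":{"type":"array","items":{"type":"array","items":{"type":"number"}}},"grip_force":{"type":"number"}},"required":["plan"]}

```bash
mkdir -p pics; ls; python3 - <<'E'
from workcell import status, vision, workorder, bot
import cv2, json
s=status.sense(); print({k:(v.tolist() if hasattr(v,'tolist') else v) for k,v in s.items()})
for n in ["side","top","wrist"]:
    d=vision.snapshot(n); cv2.imwrite(f"pics/{n}0.png",d["img"][:,:,::-1]); print(n,{k:(v.tolist() if hasattr(v,'tolist') else v) for k,v in d.items() if k!="img"})
print(bot.grasp_offset, dir(bot))
E
```

```text
pics
{'clock': 0.0, 'joints': [1.0438019726563463, 0.33393144587893137, 0.03988847851209007, 1.4662658535590707, -0.013370072073585168, 1.3432878804374315, -0.058504812345897224], 'qd': [-0.0004672158951594887, 0.0002081630716697509, -0.0008881421648320424, 0.000990292807086814, -0.0019799460436367594, 0.00011299408974481723, 0.001013110795919408], 'tau': [0.0004477117727219593, -65.85574865341187, 1.3656064867973328, -40.556591749191284, 0.016559595242142677, 0.012643783120438457, -6.341617790894816e-05], 'ee_pos': [0.2694086384382661, -0.5909937605587229, 0.20101088534660888], 'eef_rot': [[0.9098950069367969, 0.41483783505296795, -0.0008043382700270707], [0.4148385894337127, -0.9098939193185672, 0.0014143209480895604], [-0.00014514866079726353, -0.0016205541222383787, -0.9999986763672256]], 'wrist_force': [0.2780105202152958, 0.1535892798159637, 1.1351461709848771], 'torque': [0.009693126597167994, -0.01061015215878151, -0.022239157936360852], 'gripper_width': 1.0012746581566487}
side {'mtx': [[610.1823974194775, 0.0, 321.4797364040925], [0.0, 610.1823974194775, 232.2286582047697],
[... 863 characters left out ...]
3116535376494433, -0.9547087269482516, -0.2975418450586721, 0.07634767634166233], [0.9999999249154011, -0.00036606430135598214, 0.00012714604519675537, 4.8981672650882935e-05], [-0.00023030688658191221, -0.29754178309234763, 0.9547087693495654, -0.17161290983787422], [0.0, 0.0, 0.0, 1.0]], 'shot': 3}
0.0187 ['Unreachable', '__class__', '__delattr__', '__dict__', '__dir__', '__doc__', '__eq__', '__format__', '__ge__', '__getattribute__', '__getstate__', '__gt__', '__hash__', '__init__', '__init_subclass__', '__le__', '__lt__', '__module__', '__ne__', '__new__', '__reduce__', '__reduce_ex__', '__repr__', '__setattr__', '__sizeof__', '__str__', '__subclasshook__', '__weakref__', 'grasp_offset']
```

View pics/top0.png

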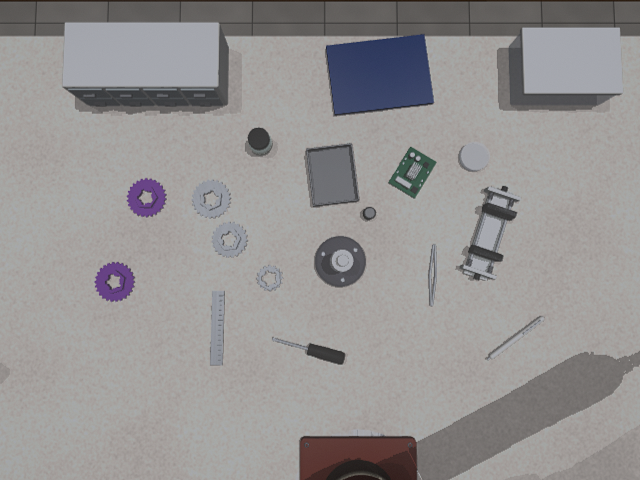

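View pics/side0.png

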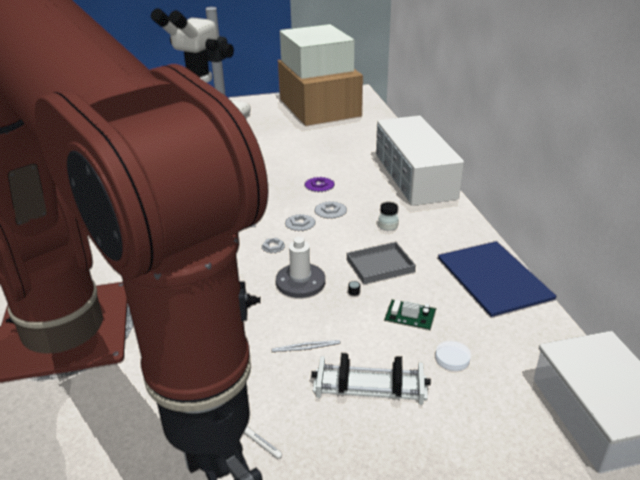

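View pics/wrist0.png

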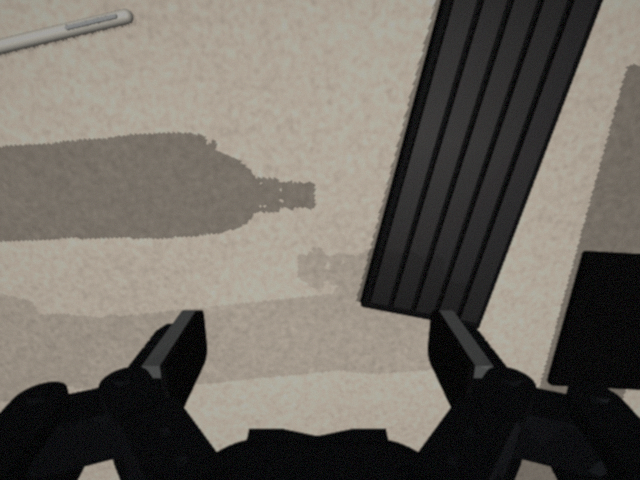

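```bash
cat > h.py <<'E'
from workcell import status, vision, workorder, bot
import cv2, numpy as np
def snap(name, save=None):
    s=status.sense(); d=vision.snapshot(name)
    if name=="wrist":
        Rt=np.array(s["eef_rot"]); p=np.array(s["ee_pos"]); H=np.array(d["hand_eye"])
        Rc=Rt@H[:3,:3]; c=Rt@H[:3,3]+p
        d["R"]=Rc.T; d["t"]=-Rc.T@c
    d["R"]=np.array(d["R"]); d["t"]=np.array(d["t"]); d["K"]=np.array(d["mtx"])
    if save: cv2.imwrite(f"pics/{save}.png",d["img"][:,:,::-1])
    return d
def w(d,px,z):
    ray=d["R"].T@np.linalg.inv(d["K"])@np.array([px[0],px[1],1.]); c=-d["R"].T@d["t"]
    return c+ray*(z-c[2])/ray[2]
def proj(d,X):
    X=np.atleast_2d(X); q=(d["R"]@X.T).T+d["t"]; q=(d["K"]@q.T).T
    return q[:,:2]/q[:,2:]
def st():
    s=status.sense(); R=np.array(s["eef_rot"])
    print("t %.2f"%s["clock"],"tcp",np.round(s["ee_pos"],4),"yaw_y deg %.2f"%np.degrees(np.arctan2(R[1,1],R[0,1])),"F",np.round(s["wrist_force"],1),"w %.3f"%s["gripper_width"],"q",np.round(s["joints"],2))
    return s
def rectify(d,c,z,half=0.06,n=480):
    """top-down ortho view at height z; image right = +x world, up = +y"""
    cs=np.array([[c[0]-half,c[1]+half,z],[c[0]+half,c[1]+half,z],[c[0]+half,c[1]-half,z],[c[0]-half,c[1]-half,z]])
    M=cv2.getPerspectiveTransform(proj(d,cs).astype(np.float32),np.float32([[0,0],[n,0],[n,n],[0,n]]))
    return cv2.warpPerspective(d["img"],M,(n,n))
E
python3 - <<'E'
from h import *
d=snap("top")
Z={"arbor":0,"cap":.026,"tray":0,"cog_a":0,"board":0,"holder":0,"holder_mid":.03,"arbor_seat":.026,"tweezers":0,"loupe":0,"sample_jar":0,"petri_dish":0,"rule":0}
for k,z in Z.items():
    for r in vision.mark_of(d,k)[:6]: print(k,np.round(r["point"],1),round(r["p"],2),np.round(w(d,r["point"],z),4))
for r in vision.trace(d,"cog_a"): 
    m=r["mask"]; print(r["rect"],r["p"],2*np.sqrt(m.sum()/np.pi), d["img"][m].mean(0))
E
```

```text
arbor [342.2 259.9] 0.64 [0.4683 0.0294 0.    ]
cap [340.  259.3] 0.61 [0.469  0.0352 0.026 ]
tray [331.6 174.7] 0.97 [0.6464 0.0509 0.    ]
cog_a [208.1 198.7] 0.95 [0.5957 0.3087 0.    ]
cog_a [116.8 281.3] 0.89 [0.4241 0.494  0.    ]
cog_a [227.7 241.9] 0.83 [0.5055 0.2665 0.    ]
cog_a [267.6 275.9] 0.67 [0.4353 0.1833 0.    ]
cog_a [147.5 194.5] 0.64 [0.6045 0.4355 0.    ]
board [412.2 175.5] 0.66 [ 0.6448 -0.1178  0.    ]
holder [486.6 235.5] 0.69 [ 0.519  -0.2701  0.    ]
holder_mid [489.9 227.8] 0.6 [ 0.5325 -0.2669  0.03  ]
arbor_seat [342.4 259.6] 0.94 [0.4684 0.0304 0.026 ]
tweezers [430.7 276.3] 0.58 [ 0.4347 -0.1527  0.    ]
loupe [366.9 211.8] 0.67 [ 0.5683 -0.0224  0.    ]
sample_jar [261.7 144.6] 0.63 [0.7106 0.1978 0.    ]
petri_dish [471.2 158.8] 0.61 [ 0.6803 -0.2421  0.    ]
rule [220.8 326.8] 0.84 [0.3316 0.2782 0.    ]
rule [341.3 260.8] 0.24 [0.4665 0.0313 0.    ]
[210.4, 198.9, 39.1, 36.3] 0.92 35.539465786323824 [145.08064516 148.24798387 155.47278226]
[229.1, 242.6, 36.3, 30.3] 0.82 33.14823867276277 [144.6778679  147.70104287 154.44611819]
[114.2, 282.3, 37.9, 37.8] 0.81 37.23651251415192 [101.34802571  69.47566575 127.27823691]
[146.7, 199.4, 38.0, 41.3] 0.63 34.8521236896311 [102.02620545  68.53668763 129.6048218 ]
```

Request:
step_arm(
  plan=[
    [0.0142, 0.0444, 0.006, 0, 1],
    [0.0142, 0.0444, 0.006, 0, 1],
    [0.0142, 0.0444, 0.006, 0, 1],
    [0.0142, 0.0444, 0.006, 0, 1],
    [0.0142, 0.0444, 0.006, 0, 1],
    [0.0142, 0.0444, 0.006, 0, 1],
    [0.0142, 0.0444, 0.006, 0, 1],
    [0.0142, 0.0444, 0.006, 0, 1],
  ],
  grip_force=30,
)

```text
clock: 1.7
ee_pos: [0.3835, -0.2344, 0.2504]
eef_rot: [[0.91, 0.415, 0.001], [0.415, -0.91, -0.001], [0.0, 0.001, -1.0]]
wrist_force: [1.1, 0.9, 0.1]
gripper_width: 1.002
```

Request:
step_arm(
  plan=[
    [0.0142, 0.0444, 0, 0, 1],
    [0.0142, 0.0444, 0, 0, 1],
    [0.0142, 0.0444, 0, 0, 1],
    [0.0142, 0.0444, 0, 0, 1],
    [0.0142, 0.0444, 0, 0, 1],
    [0.0142, 0.0444, 0, 0, 1],
    [0, 0, 0, 0, 0.5],
  ],
)

```text
clock: 2.4
ee_pos: [0.4692, 0.037, 0.2504]
eef_rot: [[0.906, 0.423, 0.001], [0.423, -0.906, 0.002], [0.002, -0.001, -1.0]]
wrist_force: [0.7, 0.2, -0.3]
gripper_width: 0.854
```

```bash
python3 - <<'E'
from h import *
st(); d=snap("wrist","w1"); 
for k,z in [("arbor_seat",.026),("cap",.026),("arbor",0),("loupe",0)]:
    for r in vision.mark_of(d,k)[:2]: print(k,np.round(r["point"],1),round(r["p"],2),np.round(w(d,r["point"],z),4))
for r in vision.trace(d,"cap")[:2]: print(r["rect"],r["p"])
E
```

```text
t 2.40 tcp [0.4692 0.037  0.2504] yaw_y deg -64.99 F [ 0.7  0.2 -0.3] w 0.854 q [ 0.45 -0.03 -0.6   1.78 -0.02  1.39 -1.28]
arbor_seat [319.3 203.1] 0.44 [0.4667 0.0333 0.026 ]
arbor_seat [134.6  65.5] 0.44 [0.5127 0.2488 0.026 ]
cap [319.5 206.5] 0.75 [0.4635 0.0316 0.026 ]
cap [449.4 285.3] 0.36 [ 0.4436 -0.1391  0.026 ]
arbor [318.8 196.3] 0.91 [0.4687 0.0348 0.    ]
loupe [410.  137.4] 0.96 [ 0.5673 -0.0265  0.    ]
loupe [383.   31.9] 0.61 [0.6442 0.0468 0.    ]
[318.1, 214.3, 47.2, 59.3] 0.97
```

View pics/w1.png

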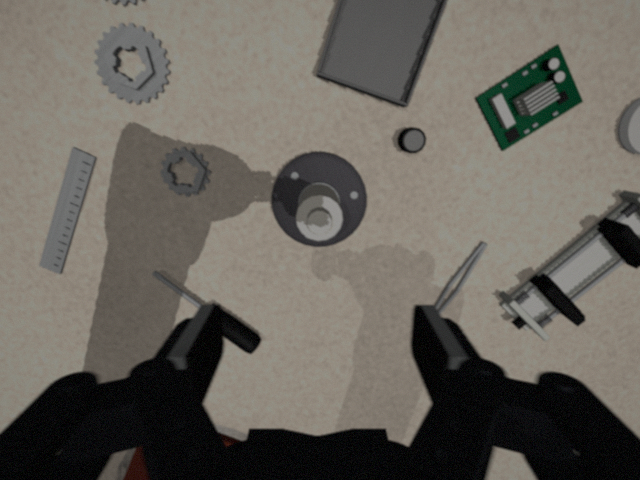

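```bash
python3 - <<'E'
from h import *
d=snap("wrist")
g=cv2.cvtColor(d["img"],cv2.COLOR_RGB2GRAY)
im=rectify(d,(0.468,0.033),0.109,0.05,500)
cv2.imwrite("pics/r1.png",im[:,:,::-1])
im=rectify(d,(0.468,0.033),0.018,0.07,500)
cv2.imwrite("pics/r2.png",im[:,:,::-1])
c=cv2.HoughCircles(cv2.cvtColor(im,cv2.COLOR_RGB2GRAY),cv2.HOUGH_GRADIENT,2,50,param1=80,param2=30,minRadius=175,maxRadius=195)
print(c)
E
python3 -c "
import cv2,numpy as np
cv2.imwrite('pics/r12.png',np.hstack([cv2.resize(cv2.imread('pics/r%d.png'%i),(400,400)) for i in (1,2)]))"
```

```text
[[[249.  243.  184.2]]]
```

View pics/r12.png

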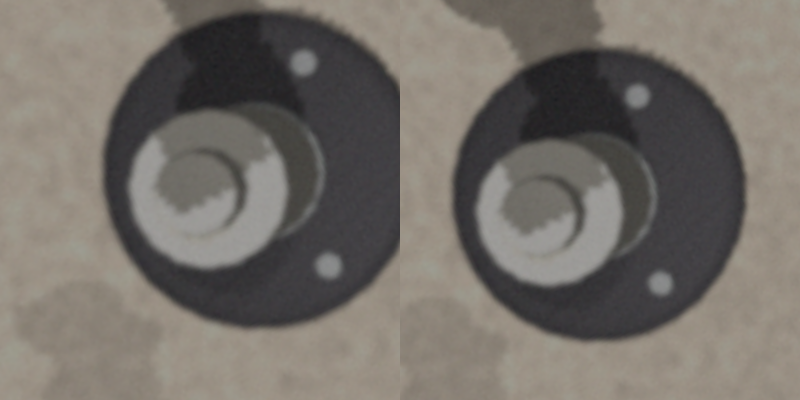

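Request:
step_arm(
  plan=[
    [-0.0016, -0.002, -0.04, 0, 0.5],
    [0, 0, -0.04, 0, 0.5],
    [0, 0, -0.04, 0, 0.5],
    [0, 0, -0.033, 0, 0.5],
    [0, 0, 0, 0, 0.5],
    [0, 0, 0, 0, 0],
    [0, 0, 0, 0, 0],
    [0, 0, 0, 0, 0],
  ],
)

```text
clock: 3.55
ee_pos: [0.4682, 0.0281, 0.0988]
eef_rot: [[0.91, 0.415, 0.003], [0.415, -0.91, -0.0], [0.003, 0.001, -1.0]]
wrist_force: [-0.5, -0.2, -0.0]
gripper_width: 0.006
```

Request:
step_arm(
  plan=[
    [0, 0, 0, 0, 0],
    [0, 0, 0, 0, 0],
    [0, 0, 0.03, 0, 0],
    [0, 0, 0.035, 0, 0],
    [0, 0, 0.035, 0, 0],
  ],
)

```text
clock: 4.05
ee_pos: [0.4665, 0.0283, 0.1983]
eef_rot: [[0.91, 0.415, -0.0], [0.415, -0.91, 0.0], [-0.0, -0.0, -1.0]]
wrist_force: [1.4, -0.4, -0.8]
gripper_width: -0.0
```

```bash
python3 - <<'E'
from h import *
st(); d=snap("wrist","w2"); 
for k,z in [("tray",0)]:
    for r in vision.mark_of(d,k)[:2]: print(k,np.round(r["point"],1),round(r["p"],2),np.round(w(d,r["point"],z),4))
E
```

```text
t 4.05 tcp [0.4665 0.0283 0.1983] yaw_y deg -65.47 F [ 1.4 -0.4 -0.8] w -0.000 q [ 0.45 -0.01 -0.6   1.87 -0.01  1.28 -1.28]
tray [626.6 284.4] 0.73 [ 0.5235 -0.3035  0.    ]
tray [380.7   8.2] 0.7 [0.6433 0.0492 0.    ]
```

View pics/w2.png

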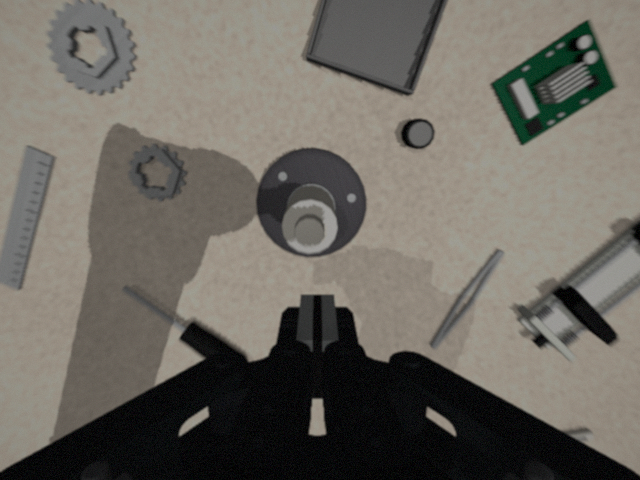

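```bash
cat >> h.py <<'E'
def circ(d,c,z,r,half=0.07,n=700,tol=.03,p2=25):
    im=rectify(d,c,z,half,n); g=cv2.GaussianBlur(cv2.cvtColor(im,cv2.COLOR_RGB2GRAY),(5,5),0); s=n/(2*half)
    cc=cv2.HoughCircles(g,cv2.HOUGH_GRADIENT,1.5,20,param1=80,param2=p2,minRadius=int(r*s*(1-tol)),maxRadius=int(r*s*(1+tol)))
    if cc is None: return None
    return [(c[0]-half+u/s,c[1]+half-v/s,rr/s) for u,v,rr in cc[0][:3]]
E
python3 - <<'E'
from h import *
st(); d=snap("wrist")
print(circ(d,(0.468,0.033),0.018,.052))
print(circ(d,(0.468,0.033),0.093,.021))
print(circ(d,(0.468,0.033),0.109,.011,tol=.1,p2=15))
# where the closed fingertip midpoint projects
s=status.sense(); print(proj(d,np.array(s["ee_pos"])))
E
```

```text
t 4.15 tcp [0.4694 0.0286 0.2017] yaw_y deg -65.48 F [0.6 0.2 0.2] w -0.001 q [ 0.45 -0.01 -0.6   1.86 -0.01  1.28 -1.28]
[(np.float32(0.46745), np.float32(0.03565), np.float32(0.051179998)), (np.float32(0.46595), np.float32(0.031149998), np.float32(0.0519))]
[(np.float32(0.46655), np.float32(0.03475), np.float32(0.02059))]
[(np.float32(0.49355), np.float32(0.01585), np.float32(0.01109)), (np.float32(0.47825), np.float32(0.038950004), np.float32(0.01148)), (np.float32(0.41405), np.float32(-0.015349999), np.float32(0.01181))]
[[316.50279863 286.6542486 ]]
```

Request:
step_arm(
  plan=[
    [0, 0.0067, 0, 0, 0.5],
    [0, 0, 0, 0, 0.5],
    [0, 0, 0, 0, 0.5],
    [0, 0, 0, 0, 0.5],
  ],
)

```text
clock: 4.6
ee_pos: [0.4664, 0.0349, 0.1962]
eef_rot: [[0.91, 0.415, -0.001], [0.415, -0.91, 0.0], [-0.001, -0.001, -1.0]]
wrist_force: [-0.3, 1.3, 0.2]
gripper_width: 0.502
```

```bash
python3 - <<'E'
from h import *
st();d=snap("wrist");st();d=snap("top","t2");st()
print(circ(d,(0.468,0.033),0.018,.052))
print(circ(d,(0.468,0.033),0.093,.021))
d=snap("side","s2")
E
```

```text
t 4.60 tcp [0.4664 0.0349 0.1962] yaw_y deg -65.48 F [-0.3  1.3  0.2] w 0.502 q [ 0.45 -0.01 -0.6   1.87 -0.    1.28 -1.3 ]
t 4.65 tcp [0.4666 0.0348 0.1964] yaw_y deg -65.49 F [ 0.3  0.7 -0.1] w 0.496 q [ 0.45 -0.01 -0.6   1.87 -0.    1.28 -1.3 ]
t 4.70 tcp [0.4667 0.0348 0.1965] yaw_y deg -65.49 F [ 0.5 -0.1  0.2] w 0.499 q [ 0.45 -0.01 -0.6   1.87 -0.    1.28 -1.3 ]
None
None
```

View pics/s2.png

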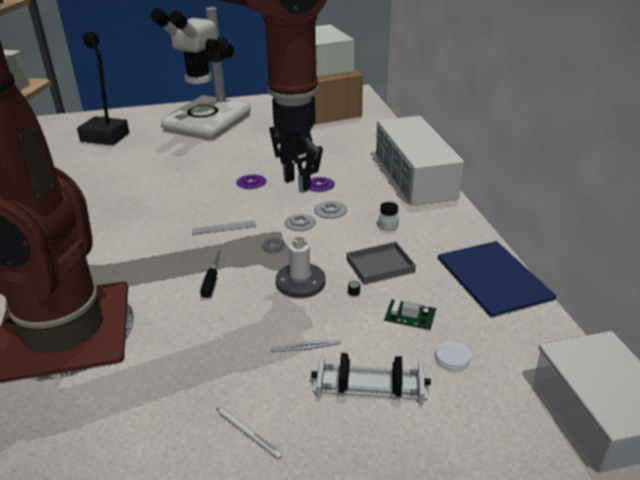

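Request:
step_arm(
  plan=[
    [0.0006, 0.0003, -0.03, 0, 0.5],
    [0, 0, -0.03, 0, 0.5],
    [0, 0, -0.03, 0, 0.5],
    [0, 0, -0.01, 0, 0.5],
    [0, 0, 0, 0, 0.5],
    [0, 0, 0, 0, 0.5],
  ],
)

```text
clock: 5.35
ee_pos: [0.4682, 0.0353, 0.098]
eef_rot: [[0.91, 0.415, 0.001], [0.415, -0.91, 0.0], [0.001, 0.0, -1.0]]
wrist_force: [0.6, -0.6, 0.6]
gripper_width: 0.499
```

```bash
python3 - <<'E'
from h import *
st();d=snap("wrist","w3")
E
```

```text
t 5.35 tcp [0.4682 0.0353 0.098 ] yaw_y deg -65.49 F [ 0.6 -0.6  0.6] w 0.499 q [ 0.43  0.09 -0.62  1.99  0.06  1.07 -1.36]
```

View pics/w3.png

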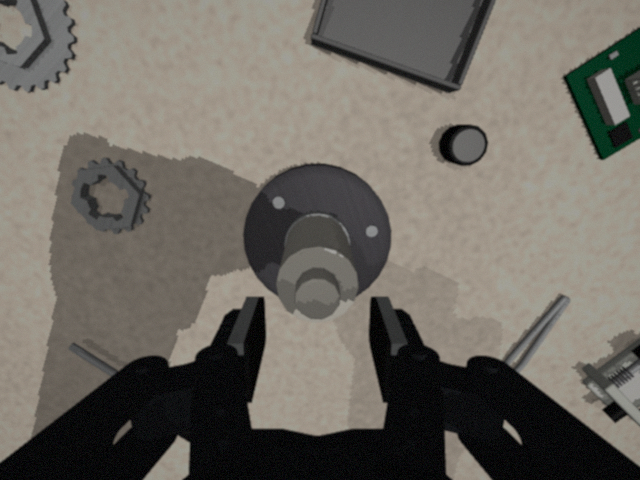

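```bash
python3 - <<'E'
from h import *
im=cv2.imread("pics/s2.png"); 
s=status.sense(); 
d=snap("side","s3")
for z in (.1965,.1965+.019,.1965+.033): print(proj(d,[0.4667,.0348,z]))
cv2.imwrite("pics/s2c.png",cv2.resize(im[120:320,200:400],None,fx=3,fy=3,interpolation=cv2.INTER_CUBIC))
im=cv2.imread("pics/s3.png"); print(proj(d,s["ee_pos"]),proj(d,[[.4675,.0353,.109],[.4675,.0353,.093]]))
cv2.imwrite("pics/s3c.png",cv2.resize(im[170:320,220:370],None,fx=4,fy=4,interpolation=cv2.INTER_CUBIC))
E
```

```text
[[297.53513831 199.58281029]]
[[297.1715206  190.88949546]]
[[296.8993729  184.38303115]]
[[300.14209223 241.85396489]] [[299.47441749 237.50356427]
 [299.7497933  244.1476967 ]]
```

View pics/s2c.png

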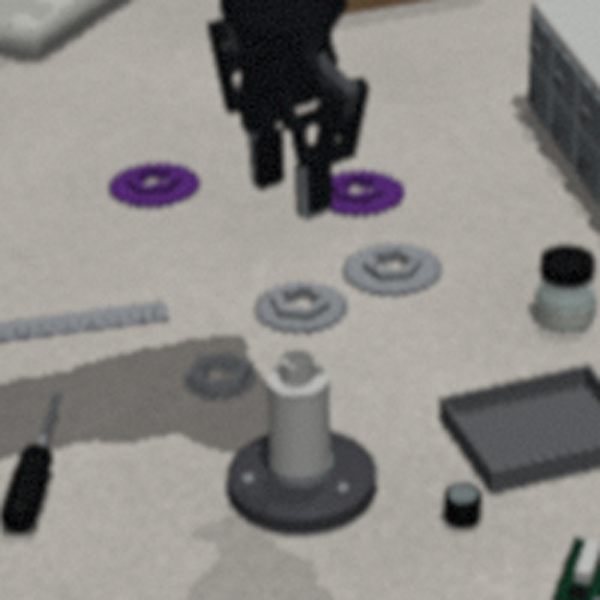

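View pics/s3c.png

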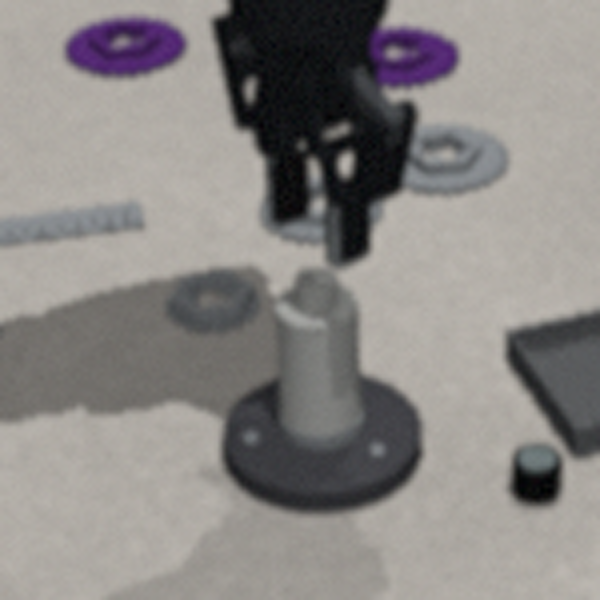

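Request:
step_arm(
  plan=[
    [0, 0, -0.012, 0, 0.5],
    [0, 0, -0.012, 0, 0.5],
    [0, 0, 0, 0, 0.5],
    [0, 0, 0, 0, 0.5],
  ],
)

```text
clock: 5.85
ee_pos: [0.467, 0.0353, 0.0724]
eef_rot: [[0.91, 0.415, -0.001], [0.415, -0.91, 0.0], [-0.001, -0.001, -1.0]]
wrist_force: [-0.2, -0.1, -0.1]
gripper_width: 0.505
```

```bash
python3 - <<'E'
from h import *
st()
s=status.sense(); 
d=snap("side","s3")
im=cv2.imread("pics/s3.png"); print(proj(d,s["ee_pos"]))
cv2.imwrite("pics/s4c.png",cv2.resize(im[170:320,220:370],None,fx=4,fy=4,interpolation=cv2.INTER_CUBIC))
E
```

```text
t 5.85 tcp [0.467  0.0353 0.0724] yaw_y deg -65.48 F [-0.2 -0.1 -0.1] w 0.505 q [ 0.42  0.13 -0.62  2.02  0.09  1.02 -1.38]
[[299.85088182 252.61211572]]
```

View pics/s4c.png

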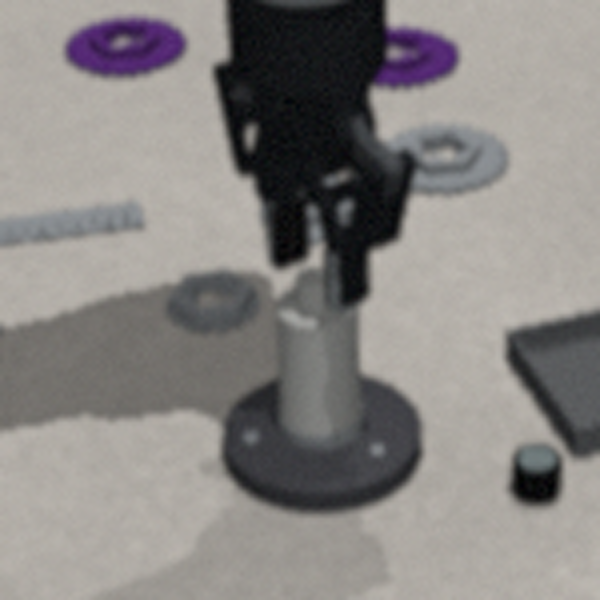

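Request:
step_arm(
  plan=[
    [0, 0, 0, 0, 0],
    [0, 0, 0, 0, 0],
    [0, 0, 0, 0, 0],
    [0, 0, 0, 0, 0],
    [0, 0, 0.03, 0, 0],
    [0, 0, 0.04, 0, 0],
    [0, 0, 0.03, 0, 0],
  ],
)

```text
clock: 6.6
ee_pos: [0.4675, 0.0354, 0.1747]
eef_rot: [[0.91, 0.415, 0.001], [0.415, -0.91, 0.0], [0.001, 0.0, -1.0]]
wrist_force: [1.3, -0.3, -0.7]
gripper_width: 0.232
```

```bash
python3 - <<'E'
from h import *
st()
d=snap("wrist","w4");d2=snap("side","s5")
im=cv2.imread("pics/s5.png");a=cv2.resize(im[120:320,220:420],(480,480)); b=cv2.imread("pics/w4.png")
cv2.imwrite("pics/c5.png",cv2.resize(np.hstack([b,a]),(800,343)))
E
```

```text
t 6.60 tcp [0.4675 0.0354 0.1747] yaw_y deg -65.47 F [ 1.3 -0.3 -0.7] w 0.232 q [ 0.45  0.01 -0.61  1.9   0.01  1.23 -1.31]
```

View pics/c5.png

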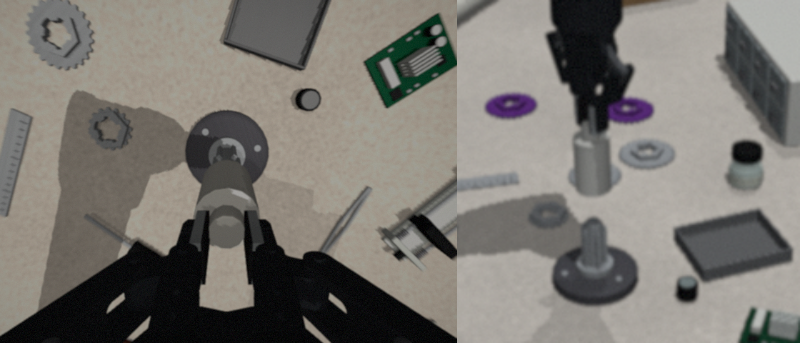

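Request:
step_arm(
  plan=[
    [0.044, 0.0037, 0, 0, 0],
    [0.045, 0.0037, 0, 0, 0],
    [0.045, 0.0037, 0, 0, 0],
    [0.044, 0.0037, 0, 0, 0],
    [0, 0, -0.04, 0, 0],
    [0, 0, -0.04, 0, 0],
    [0, 0, -0.025, 0, 0],
    [0, 0, -0.0145, 0, 0],
  ],
)

```text
clock: 7.5
ee_pos: [0.6434, 0.0498, 0.0497]
eef_rot: [[0.91, 0.415, -0.005], [0.415, -0.91, -0.0], [-0.004, -0.002, -1.0]]
wrist_force: [-10.1, -0.7, 36.2]
gripper_width: 0.234
```

Request:
step_arm(
  plan=[
    [0, 0, 0, 0, 0],
    [0, 0, 0, 0, 0],
    [0, 0, 0, 0, 0.6],
    [0, 0, 0, 0, 0.6],
    [0, 0, 0, 0, 0.6],
    [0, 0, 0.04, 0, 0.6],
    [0, 0, 0.045, 0, 0.6],
    [0, 0, 0.045, 0, 1],
  ],
)

```text
clock: 8.3
ee_pos: [0.6451, 0.05, 0.1852]
eef_rot: [[0.91, 0.415, -0.0], [0.415, -0.91, 0.0], [-0.0, -0.0, -1.0]]
wrist_force: [0.6, -0.4, 0.1]
gripper_width: 0.756
```

```bash
python3 - <<'E'
from h import *
st()
d=snap("wrist","w4");d2=snap("side","s5")
im=cv2.imread("pics/s5.png");a=cv2.resize(im[120:320,220:420],(480,480)); b=cv2.imread("pics/w4.png")
cv2.imwrite("pics/c6.png",cv2.resize(np.hstack([b,a]),(800,343)))
E
```

```text
t 8.30 tcp [0.6451 0.05   0.1852] yaw_y deg -65.48 F [ 0.6 -0.4  0.1] w 0.756 q [ 0.31  0.4  -0.6   1.47  0.23  1.34 -1.45]
```

View pics/c6.png

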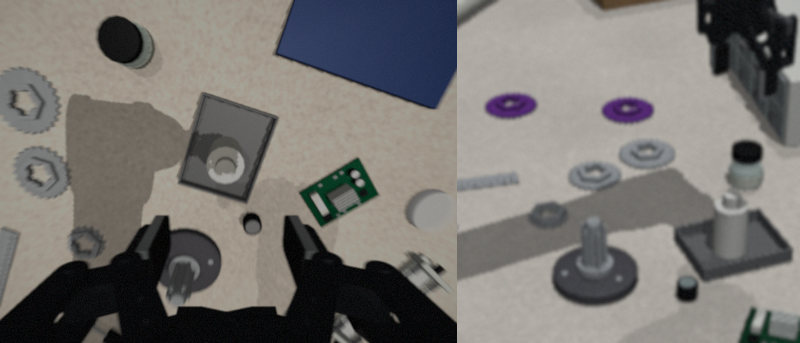

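Request:
step_arm(
  plan=[
    [-0.036, -0.001, 0.008, 0, 1],
    [-0.036, -0.001, 0.008, 0, 1],
    [-0.036, -0.001, 0.008, 0, 1],
    [-0.036, -0.001, 0.008, 0, 1],
    [0, 0, 0, 0, 1],
    [0, 0, 0, 0, 1],
    [0, 0, 0, 0, 1],
  ],
)

```text
clock: 9.1
ee_pos: [0.5021, 0.0458, 0.2154]
eef_rot: [[0.91, 0.415, 0.001], [0.415, -0.91, 0.0], [0.001, 0.0, -1.0]]
wrist_force: [0.5, -0.3, 0.2]
gripper_width: 1.004
```

```bash
python3 - <<'E'
from h import *
st()
d=snap("wrist","w5")
print(circ(d,(0.468,0.033),0.018,.052))
im=rectify(d,(0.467,0.035),0.026,0.06,600); cv2.imwrite("pics/r3.png",im[:,:,::-1])
im=rectify(d,(0.467,0.035),0.079,0.03,600); cv2.imwrite("pics/r4.png",im[:,:,::-1])
E
```

```text
t 9.10 tcp [0.5021 0.0458 0.2154] yaw_y deg -65.51 F [ 0.5 -0.3  0.2] w 1.004 q [ 0.45  0.07 -0.65  1.77  0.04  1.32 -1.35]
[(np.float32(0.46835), np.float32(0.035949998), np.float32(0.0519))]
```

View pics/w5.png

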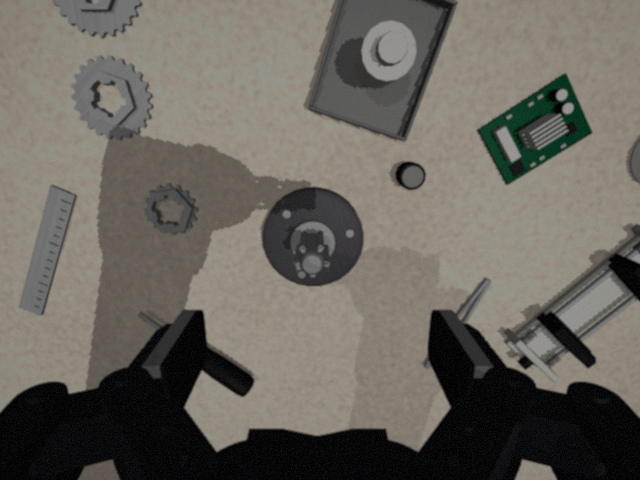

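View pics/r4.png

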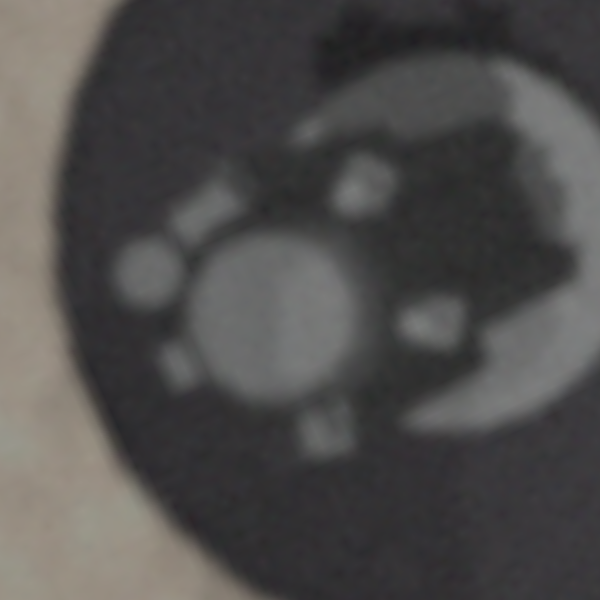

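```bash
cat > arb.py <<'E'
from h import *
from scipy.optimize import minimize
def fit(d,c0,yaw0,z=.0775):
    g=cv2.GaussianBlur(cv2.cvtColor(d["img"],cv2.COLOR_RGB2GRAY),(3,3),0).astype(np.float32)
    def samp(X):
        p=proj(d,X).astype(np.float32); return cv2.remap(g,p[:,0].reshape(1,-1),p[:,1].reshape(1,-1),cv2.INTER_LINEAR).ravel()
    pts=[];sgn=[]
    for k in range(5):
        a=np.radians(72*k); hw=4 if k==0 else 1.8
        for r in np.linspace(12,15,5):
            for t in np.linspace(-hw,hw,7): pts.append((r*np.cos(a)-t*np.sin(a),r*np.sin(a)+t*np.cos(a)));sgn.append(1)
            for t in (-hw-1.8,-hw-1.2,hw+1.2,hw+1.8): pts.append((r*np.cos(a)-t*np.sin(a),r*np.sin(a)+t*np.cos(a)));sgn.append(-1)
    pts=np.array(pts)*1e-3;sgn=np.array(sgn)
    def cost(p):
        c,s=np.cos(p[2]),np.sin(p[2]); X=np.c_[p[0]*.01+c0[0]+pts[:,0]*c-pts[:,1]*s,p[1]*.01+c0[1]+pts[:,0]*s+pts[:,1]*c,np.full(len(pts),z)]
        v=samp(X); return v[sgn<0].mean()-v[sgn>0].mean()
    best=None
    for y in np.radians(yaw0)+np.radians([-6,-3,0,3,6]):
        for dx in (-.15,0,.15):
          for dy in (-.15,0,.15):
            r=minimize(cost,[dx,dy,y],method="Nelder-Mead",options=dict(initial_simplex=[[dx,dy,y],[dx+.1,dy,y],[dx,dy+.1,y],[dx,dy,y+.08]]))
            if best is None or r.fun<best.fun: best=r
    p=best.x; return c0[0]+p[0]*.01,c0[1]+p[1]*.01,np.degrees(p[2]),best.fun
if __name__=="__main__":
    d=snap("wrist")
    for z in (.076,.079): print(np.round(fit(d,(.4675,.0353),136,z),4))
E
python3 arb.py
```

```text
[ 4.662000e-01  3.440000e-02  1.345694e+02 -2.853620e+01]
[ 4.673000e-01  3.490000e-02  1.344546e+02 -2.848170e+01]
```

Request:
step_arm(
  plan=[
    [0.011, 0.038, -0.003, 0, 1],
    [0.011, 0.038, -0.003, 0, 1],
    [0.011, 0.038, -0.003, 0, 1],
    [0.011, 0.038, -0.003, 0, 1],
    [0.011, 0.038, -0.003, 0, 1],
    [0.011, 0.038, 0, 0, 1],
    [0, 0, 0, 0, 1],
    [0, 0, 0, 0, 1],
  ],
)

```text
clock: 10.0
ee_pos: [0.5673, 0.2753, 0.1991]
eef_rot: [[0.909, 0.417, -0.002], [0.417, -0.909, 0.001], [-0.002, -0.002, -1.0]]
wrist_force: [0.7, -1.6, -0.1]
gripper_width: 1.003
```

```bash
python3 - <<'E'
from h import *
st()
d=snap("wrist","w6")
for r in vision.mark_of(d,"cog_a"): print(np.round(r["point"],1),round(r["p"],2),np.round(w(d,r["point"],0),4))
for r in vision.trace(d,"cog_a"):
    m=r["mask"]; ys,xs=np.nonzero(m); P=np.array([w(d,(x,y),0.004) for x,y in zip(xs[::5],ys[::5])])
    print(r["rect"],round(r["p"],2), (P.max(0)-P.min(0))[:2], ((P.max(0)+P.min(0))/2)[:2], d["img"][m].mean(0))
E
```

```text
t 10.00 tcp [0.5673 0.2753 0.1991] yaw_y deg -65.37 F [ 0.7 -1.6 -0.1] w 1.003 q [ 0.05  0.39 -0.75  1.49  0.27  1.37 -1.86]
[345.3 348.1] 0.82 [0.4315 0.1787 0.    ]
[303.8 257.3] 0.81 [0.5104 0.2645 0.    ]
[305.6 165.1] 0.69 [0.5966 0.301  0.    ]
[ 58. 240.] 0.66 [0.4232 0.4992 0.    ]
[172.7  97.4] 0.55 [0.6017 0.4357 0.    ]
[303.9, 164.4, 87.1, 86.9] 0.98 [0.07877288 0.07851669] [0.59665017 0.30203574] [118.4718957  119.19747809 118.67193845]
[304.8, 257.8, 73.3, 64.3] 0.85 [0.07486446 0.07263447] [0.51218176 0.26454885] [109.40142942 109.76444312 108.78141751]
[343.9, 351.4, 46.9, 41.7] 0.66 [0.05399385 0.04956226] [0.43188412 0.18146152] [93.98465473 94.20289855 93.49104859]
[57.9, 238.8, 88.0, 79.5] 0.58 [0.08085585 0.08050504] [0.42568726 0.49753581] [70.97867462 28.49552855 91.28571429]
[169.3, 99.2, 91.6, 96.4] 0.57 [0.08020205 0.08045444] [0.59851332 0.43742275] [77.67633452 34.52170819 98.75604982]
```

View pics/w6.png

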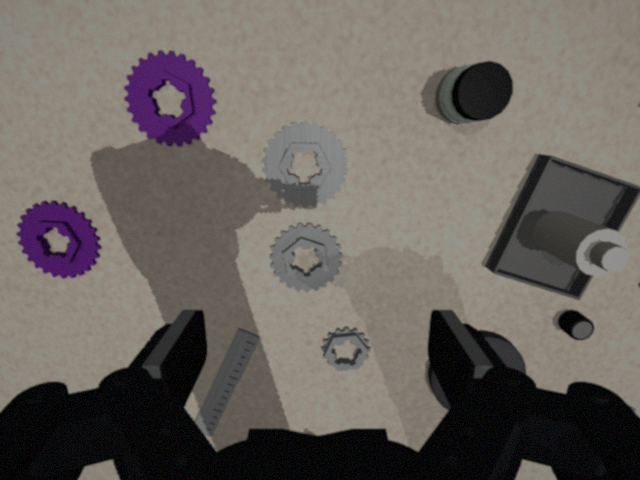

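```bash
python3 - <<'E'
from h import *
d=snap("wrist"); st()
ims=[rectify(d,c,0.011,0.03,400) for c in [(.5967,.302),(.5122,.2645)]]
cv2.imwrite("pics/r5.png",np.hstack(ims)[:,:,::-1])
E
```

```text
t 10.20 tcp [0.5679 0.2725 0.2003] yaw_y deg -65.60 F [-0.1 -0.5  0.1] w 0.997 q [ 0.06  0.39 -0.75  1.49  0.27  1.37 -1.86]
```

View pics/r5.png

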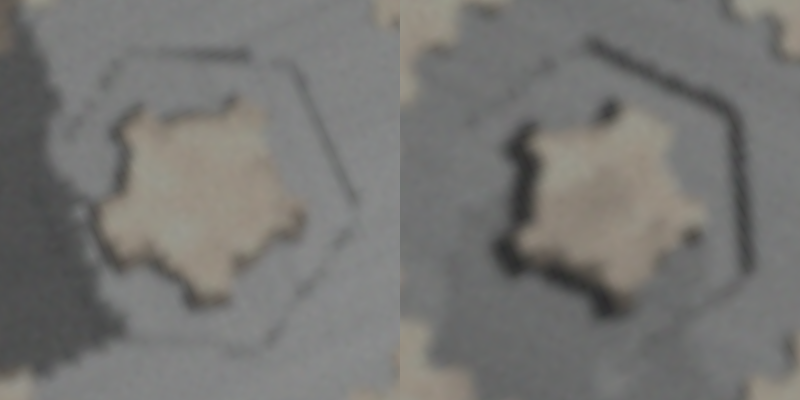

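```bash
cat > cog.py <<'E'
from h import *
from scipy.optimize import minimize
def inb(u,v):
    r=np.hypot(u,v); o=r<12.2
    for k in range(5):
        a=np.radians(72*k); uu=u*np.cos(a)+v*np.sin(a); vv=-u*np.sin(a)+v*np.cos(a)
        o|=(uu>0)&(r<16.7)&(np.abs(vv)<(5.7 if k==0 else 3.45))
    return o
def fit(d,c0,z0=0.0,dbg=None):
    H=.021;n=126
    gx,gy=np.meshgrid(np.linspace(-H,H,n),np.linspace(H,-H,n))
    X=np.c_[c0[0]+gx.ravel(),c0[1]+gy.ravel(),np.full(gx.size,z0+.011)]
    p=proj(d,X).astype(np.float32)
    im=cv2.remap(cv2.GaussianBlur(d["img"],(3,3),0),p[:,0].reshape(n,n),p[:,1].reshape(n,n),cv2.INTER_LINEAR).astype(float)
    T=((im[:,:,0]-im[:,:,2])/(im.sum(2)+30)).ravel(); T-=T.mean()
    cam=-d["R"].T@d["t"]
    Xb=cam+(X-cam)*((z0-cam[2])/(X[:,2]-cam[2]))[:,None]
    def model(p):
        x,y,a=c0[0]+p[0]*.01,c0[1]+p[1]*.01,p[2]; c,s=np.cos(a),np.sin(a)
        f=lambda P:inb(((P[:,0]-x)*c+(P[:,1]-y)*s)*1e3,(-(P[:,0]-x)*s+(P[:,1]-y)*c)*1e3)
        m=(f(X)&f(Xb)).astype(np.float32).reshape(n,n)
        return cv2.GaussianBlur(m,(0,0),2).ravel()
    def cost(p):
        m=model(p); m=m-m.mean(); return -(m@T)/(np.linalg.norm(m)*np.linalg.norm(T)+1e-9)
    t0=model([0,0,0]); 
    # coarse centre from tan mask
    res=[]
    for a in np.radians(np.arange(0,360,12)):
        res.append((min((cost([dx,dy,a]),dx,dy,a) for dx in (-.3,0,.3) for dy in (-.3,0,.3))))
    res.sort(); out=[]
    for r in res[:6]:
        q=r[1:]; o=minimize(cost,q,method="Nelder-Mead",options=dict(initial_simplex=[q,[q[0]+.2,q[1],q[2]],[q[0],q[1]+.2,q[2]],[q[0],q[1],q[2]+.15]]))
        out.append((o.fun,c0[0]+o.x[0]*.01,c0[1]+o.x[1]*.01,np.degrees(o.x[2])%360))
    out.sort(); return [tuple(np.round(o,4)) for o in out[:4]]
if __name__=="__main__":
    import sys
    d=snap("wrist","wl"); st()
    a=[float(v) for v in sys.argv[1:]]
    for i in range(0,len(a),2): print(fit(d,a[i:i+2]))
E
python3 cog.py .5967 .302 .5122 .2645 .432 .181
```

```text
t 10.25 tcp [0.5679 0.2726 0.2005] yaw_y deg -65.60 F [ 0.1 -0.5  0.5] w 1.004 q [ 0.06  0.39 -0.75  1.49  0.27  1.37 -1.86]
[(np.float64(-0.9691), np.float64(0.5959), np.float64(0.3025), np.float64(204.0128)), (np.float64(-0.9485), np.float64(0.5959), np.float64(0.3025), np.float64(276.2214)), (np.float64(-0.9473), np.float64(0.5959), np.float64(0.3022), np.float64(60.6751)), (np.float64(-0.9464), np.float64(0.5956), np.float64(0.3024), np.float64(347.8315))]
[(np.float64(-0.9612), np.float64(0.5108), np.float64(0.2627), np.float64(64.7399)), (np.float64(-0.9539), np.float64(0.5112), np.float64(0.2631), np.float64(208.528)), (np.float64(-0.9536), np.float64(0.5113), np.float64(0.2629), np.float64(208.3415)), (np.float64(-0.9497), np.float64(0.5112), np.float64(0.2627), np.float64(135.2114))]
[(np.float64(-0.7927), np.float64(0.4317), np.float64(0.1788), np.float64(92.4218)), (np.float64(-0.7925), np.float64(0.4317), np.float64(0.1789), np.float64(92.7092)), (np.float64(-0.7884), np.float64(0.432), np.float64(0.1791), np.float64(161.7053)), (np.float64(-0.7883), np.float64(0.432), np.float64(0.1791), np.float64(161.7243))]
```

Request:
step_arm(
  plan=[
    [0.007, 0.0075, -0.02, 0.129, 0.7],
    [0.007, 0.0075, -0.03, 0.129, 0.7],
    [0.007, 0.0075, -0.03, 0.129, 0.7],
    [0.007, 0.0074, -0.03, 0.1296, 0.7],
    [0, 0, -0.03, 0, 0.7],
    [0, 0, -0.025, 0, 0.7],
    [0, 0, 0, 0, 0.7],
    [0, 0, 0, 0, 0.7],
  ],
)

```text
clock: 11.05
ee_pos: [0.5958, 0.3033, 0.0361]
eef_rot: [[0.587, 0.81, 0.0], [0.81, -0.587, -0.0], [-0.0, 0.0, -1.0]]
wrist_force: [-0.3, -0.0, 1.0]
gripper_width: 0.703
```

```bash
python3 - <<'E'
from h import *
st()
s=status.sense(); d=snap("side","s6")
im=cv2.imread("pics/s6.png"); c=proj(d,s["ee_pos"])[0].astype(int); print(c)
a=cv2.resize(im[c[1]-80:c[1]+40,c[0]-60:c[0]+60],(480,480),interpolation=cv2.INTER_CUBIC)
snap("wrist","w7"); b=cv2.imread("pics/w7.png")
cv2.imwrite("pics/c7.png",cv2.resize(np.hstack([b,a]),(800,343)))
E
```

```text
t 11.05 tcp [0.5958 0.3033 0.0361] yaw_y deg -35.94 F [-0.3 -0.   1. ] w 0.703 q [ 0.02  0.62 -0.77  1.56  0.46  1.15 -1.48]
[330 196]
```

View pics/c7.png

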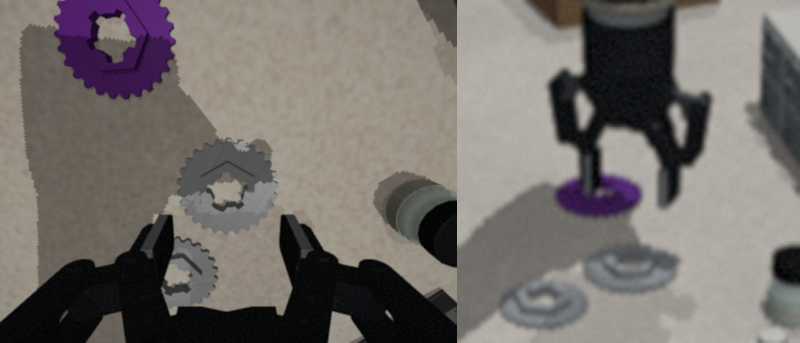

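```bash
python3 cog.py .5959 .3025
```

```text
t 11.20 tcp [0.5966 0.3043 0.0376] yaw_y deg -35.92 F [ 0.9 -0.7  0.6] w 0.703 q [ 0.02  0.62 -0.77  1.56  0.46  1.15 -1.48]
[(np.float64(-0.9519), np.float64(0.5963), np.float64(0.3024), np.float64(203.9193)), (np.float64(-0.9339), np.float64(0.5964), np.float64(0.3025), np.float64(276.7369)), (np.float64(-0.9332), np.float64(0.5961), np.float64(0.3025), np.float64(276.2706)), (np.float64(-0.9325), np.float64(0.5964), np.float64(0.302), np.float64(133.2789))]
```

Request:
step_arm(
  plan=[
    [0, -0.001, -0.02, 0, 0.65],
    [0, 0, -0.015, 0, 0.65],
    [0, 0, -0.011, 0, 0.65],
    [0, 0, 0, 0, 0.65],
    [0, 0, 0, 0, 0.65],
  ],
)

```text
clock: 11.7
ee_pos: [0.5954, 0.3031, -0.0104]
eef_rot: [[0.586, 0.81, -0.0], [0.81, -0.586, 0.0], [0.0, -0.0, -1.0]]
wrist_force: [-0.2, -0.7, 0.2]
gripper_width: 0.652
```

Request:
step_arm(
  plan=[
    [0, 0, -0.003, 0, 0.65],
    [0, 0, 0, 0, 0.65],
  ],
)

```text
clock: 11.9
ee_pos: [0.5956, 0.303, -0.0134]
eef_rot: [[0.586, 0.81, 0.0], [0.81, -0.586, 0.0], [0.0, 0.0, -1.0]]
wrist_force: [0.1, -0.7, -0.0]
gripper_width: 0.652
```

Request:
step_arm(
  plan=[
    [0, 0, -0.003, 0, 0.65],
    [0, 0, 0, 0, 0.65],
  ],
)

```text
clock: 12.1
ee_pos: [0.5954, 0.3028, -0.0168]
eef_rot: [[0.586, 0.81, -0.0], [0.81, -0.586, -0.0], [-0.0, -0.0, -1.0]]
wrist_force: [-0.7, -0.4, -0.1]
gripper_width: 0.654
```

Request:
step_arm(
  plan=[
    [0, 0, -0.003, 0, 0.65],
    [0, 0, 0, 0, 0.65],
  ],
)

```text
clock: 12.3
ee_pos: [0.5952, 0.3027, -0.02]
eef_rot: [[0.586, 0.81, -0.001], [0.81, -0.586, -0.0], [-0.001, -0.0, -1.0]]
wrist_force: [0.0, -0.4, -1.2]
gripper_width: 0.652
```

Request:
step_arm(
  plan=[
    [0, 0, -0.002, 0, 0.65],
    [0, 0, 0, 0, 0.65],
  ],
)

```text
clock: 12.5
ee_pos: [0.5953, 0.3029, -0.0219]
eef_rot: [[0.586, 0.81, -0.0], [0.81, -0.586, -0.0], [-0.0, -0.0, -1.0]]
wrist_force: [-1.1, -0.3, 0.4]
gripper_width: 0.65
```

Request:
step_arm(
  plan=[
    [0, 0, -0.002, 0, 0.65],
    [0, 0, 0, 0, 0.65],
  ],
)

```text
clock: 12.7
ee_pos: [0.5953, 0.3028, -0.0239]
eef_rot: [[0.586, 0.81, -0.0], [0.81, -0.586, -0.0], [-0.0, -0.0, -1.0]]
wrist_force: [-0.4, 0.0, -0.1]
gripper_width: 0.648
```

```bash
python3 - <<'E'
from h import *
st()
s=status.sense(); d=snap("side","s7")
im=cv2.imread("pics/s7.png"); c=proj(d,s["ee_pos"])[0].astype(int); print(c)
a=cv2.resize(im[c[1]-80:c[1]+40,c[0]-60:c[0]+60],(480,480),interpolation=cv2.INTER_CUBIC)
snap("wrist","w8"); b=cv2.imread("pics/w8.png")
cv2.imwrite("pics/c8.png",cv2.resize(np.hstack([b,a]),(800,343)))
E
```

```text
t 12.70 tcp [ 0.5953  0.3028 -0.0239] yaw_y deg -35.89 F [-0.4  0.  -0.1] w 0.648 q [-0.    0.69 -0.74  1.6   0.51  1.06 -1.51]
[330 217]
```

View pics/c8.png

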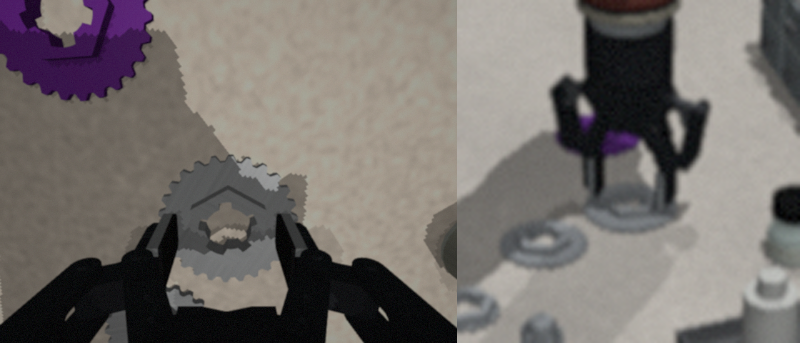

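Request:
step_arm(
  plan=[
    [0, 0, -0.0015, 0, 0.62],
    [0, 0, 0, 0, 0.62],
  ],
)

```text
clock: 13.0
ee_pos: [0.5954, 0.3028, -0.0253]
eef_rot: [[0.586, 0.81, -0.0], [0.81, -0.586, -0.0], [-0.0, -0.0, -1.0]]
wrist_force: [-0.5, 0.2, 1.1]
gripper_width: 0.619
```

Request:
step_arm(
  plan=[
    [0, 0, -0.0015, 0, 0.62],
    [0, 0, 0, 0, 0.62],
  ],
)

```text
clock: 13.2
ee_pos: [0.5953, 0.3028, -0.0268]
eef_rot: [[0.586, 0.81, -0.0], [0.81, -0.586, -0.0], [-0.0, -0.0, -1.0]]
wrist_force: [-0.4, -0.0, 0.5]
gripper_width: 0.618
```

Request:
step_arm(
  plan=[
    [0, 0, -0.0015, 0, 0.62],
    [0, 0, 0, 0, 0.62],
  ],
)

```text
clock: 13.4
ee_pos: [0.5953, 0.3028, -0.0283]
eef_rot: [[0.586, 0.81, -0.0], [0.81, -0.586, -0.0], [-0.0, -0.0, -1.0]]
wrist_force: [-0.2, 0.6, 0.3]
gripper_width: 0.621
```

Request:
step_arm(
  plan=[
    [0, 0, -0.0015, 0, 0.62],
    [0, 0, 0, 0, 0.62],
  ],
)

```text
clock: 13.6
ee_pos: [0.5955, 0.3029, -0.0287]
eef_rot: [[0.586, 0.81, 0.0], [0.81, -0.586, -0.0], [-0.0, 0.0, -1.0]]
wrist_force: [-2.2, -2.1, 6.5]
gripper_width: 0.62
```

Request:
step_arm(
  plan=[
    [0, 0, -0.0015, 0, 0.62],
    [0, 0, 0, 0, 0.62],
  ],
)

```text
clock: 13.8
ee_pos: [0.5956, 0.3029, -0.0289]
eef_rot: [[0.586, 0.81, 0.001], [0.81, -0.586, -0.001], [-0.0, 0.001, -1.0]]
wrist_force: [-8.2, -5.9, 20.8]
gripper_width: 0.616
```

Request:
step_arm(
  plan=[
    [0, 0, 0.0055, 0, 0.62],
    [0, 0, 0, 0, 0.62],
    [0, 0, 0, 0, 0.3],
    [0, 0, 0, 0, 0.3],
    [0, 0, 0, 0, 0.3],
    [0, 0, 0, 0, 0.3],
  ],
  grip_force=60,
)

```text
clock: 14.4
ee_pos: [0.5957, 0.303, -0.0251]
eef_rot: [[0.586, 0.81, 0.0], [0.81, -0.586, 0.0], [0.0, 0.0, -1.0]]
wrist_force: [-0.9, -1.3, 7.3]
gripper_width: 0.464
```

Request:
step_arm(
  plan=[
    [0, 0, 0.01, 0, 0.3],
    [0, 0, 0.01, 0, 0.3],
    [0, 0, 0.03, 0, 0.3],
    [0, 0, 0.04, 0, 0.3],
    [0, 0, 0, 0, 0.3],
    [0, 0, 0, 0, 0.3],
  ],
)

```text
clock: 15.0
ee_pos: [0.5961, 0.3033, 0.0658]
eef_rot: [[0.586, 0.81, 0.002], [0.81, -0.586, 0.001], [0.002, 0.001, -1.0]]
wrist_force: [0.4, 0.0, -2.0]
gripper_width: 0.466
```

```bash
python3 - <<'E'
from h import *
st()
s=status.sense(); d=snap("side","s8")
im=cv2.imread("pics/s8.png"); c=proj(d,s["ee_pos"])[0].astype(int); print(c)
a=cv2.resize(im[c[1]-80:c[1]+40,c[0]-60:c[0]+60],(480,480),interpolation=cv2.INTER_CUBIC)
snap("wrist","w9"); b=cv2.imread("pics/w9.png")
cv2.imwrite("pics/c9.png",cv2.resize(np.hstack([b,a]),(800,343)))
E
```

```text
t 15.00 tcp [0.5961 0.3033 0.0658] yaw_y deg -35.90 F [ 0.4  0.  -2. ] w 0.466 q [ 0.03  0.59 -0.79  1.54  0.44  1.19 -1.47]
[330 185]
```

View pics/c9.png

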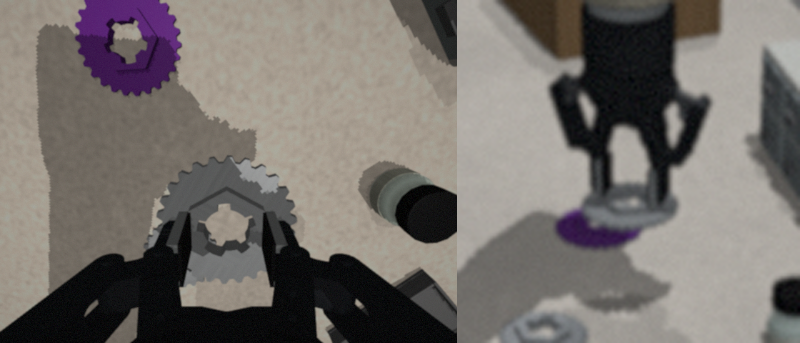

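```bash
cat > held.py <<'E'
from cog import *
s=st(); d=snap("wrist"); s=status.sense(); p=np.array(s["ee_pos"]); z0=p[2]+.0252
for o in fit(d,p[:2],z0)[:2]: print(o,"d",np.round(np.array(o[1:3])-p[:2],4))
E
python3 held.py
```

```text
t 15.10 tcp [0.595  0.3023 0.0635] yaw_y deg -35.90 F [-0.5 -0.  -1.9] w 0.468 q [ 0.03  0.6  -0.79  1.54  0.44  1.19 -1.47]
(np.float64(-0.8969), np.float64(0.5955), np.float64(0.302), np.float64(204.619)) d [ 0.0007 -0.0003]
(np.float64(-0.8926), np.float64(0.5954), np.float64(0.3024), np.float64(277.7893)) d [0.0006 0.0001]
```

Request:
step_arm(
  plan=[
    [0, 0, 0.03, -0.135, 0.3],
    [-0.014, -0.028, 0.02, -0.135, 0.3],
    [-0.016, -0.034, 0, -0.135, 0.3],
    [-0.016, -0.034, 0, -0.135, 0.3],
    [-0.016, -0.034, 0, -0.135, 0.3],
    [-0.016, -0.034, 0, -0.135, 0.3],
    [-0.016, -0.034, 0, -0.135, 0.3],
    [-0.016, -0.034, 0, -0.135, 0.3],
  ],
)

```text
clock: 15.95
ee_pos: [0.4839, 0.0694, 0.1134]
eef_rot: [[0.99, -0.141, -0.002], [-0.141, -0.99, 0.0], [-0.002, 0.0, -1.0]]
wrist_force: [0.5, -0.0, -1.0]
gripper_width: 0.467
```

Request:
step_arm(
  plan=[
    [-0.009, -0.0175, 0, -0.135, 0.3],
    [-0.009, -0.0175, 0, 0, 0.3],
    [0, 0, 0, 0, 0.3],
    [0, 0, 0, 0, 0.3],
    [0, 0, 0, 0, 0.3],
    [0, 0, 0, 0, 0.3],
  ],
)

```text
clock: 16.55
ee_pos: [0.4676, 0.0369, 0.1142]
eef_rot: [[0.964, -0.266, -0.0], [-0.266, -0.964, 0.001], [-0.001, -0.0, -1.0]]
wrist_force: [-0.9, 0.8, -1.1]
gripper_width: 0.466
```

```bash
python3 held.py; python3 - <<'E'
from h import *
snap("wrist","w10")
E
```

```text
t 16.55 tcp [0.4676 0.0369 0.1142] yaw_y deg -105.42 F [-0.9  0.8 -1.1] w 0.466 q [ 0.42  0.07 -0.61  1.98  0.05  1.11 -2.05]
(np.float64(-0.8859), np.float64(0.4675), np.float64(0.0372), np.float64(135.2557)) d [-0.      0.0004]
(np.float64(-0.8847), np.float64(0.4676), np.float64(0.0371), np.float64(135.2692)) d [0.0001 0.0003]
```

View pics/w10.png

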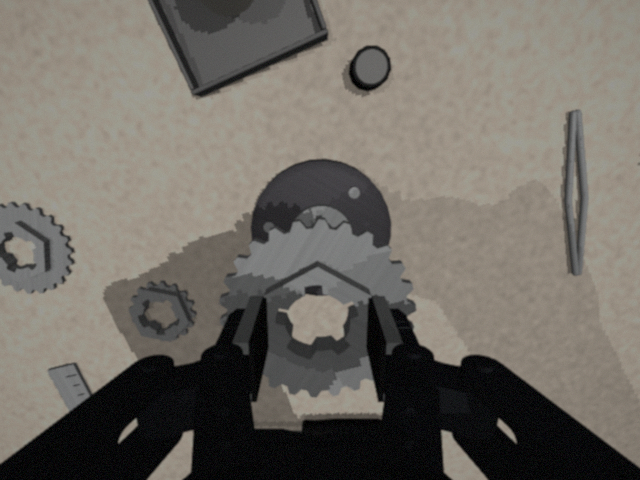

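Request:
step_arm(
  plan=[
    [-0.0002, -0.002, -0.02, 0, 0.3],
    [0, 0, -0.02, 0, 0.3],
    [0, 0, -0.012, 0, 0.3],
    [0, 0, 0, 0, 0.3],
    [0, 0, 0, 0, 0.3],
    [0, 0, 0, 0, 0.3],
  ],
)

```text
clock: 17.25
ee_pos: [0.4679, 0.0341, 0.0633]
eef_rot: [[0.964, -0.267, 0.001], [-0.267, -0.964, 0.0], [0.001, -0.0, -1.0]]
wrist_force: [0.5, 0.7, -1.0]
gripper_width: 0.465
```

```bash
python3 - <<'E'
from h import *
st();d=snap("wrist","w11");st()
b=cv2.imread("pics/w11.png"); cv2.imwrite("pics/w11c.png",cv2.resize(b[200:440,200:440],(600,600),interpolation=cv2.INTER_CUBIC))
E
```

```text
t 17.25 tcp [0.4679 0.0341 0.0633] yaw_y deg -105.49 F [ 0.5  0.7 -1. ] w 0.465 q [ 0.41  0.14 -0.6   2.03  0.09  1.   -2.09]
t 17.30 tcp [0.468  0.034  0.0633] yaw_y deg -105.50 F [-0.1  0.7 -1.1] w 0.465 q [ 0.41  0.14 -0.6   2.03  0.09  1.   -2.09]
```

View pics/w11c.png

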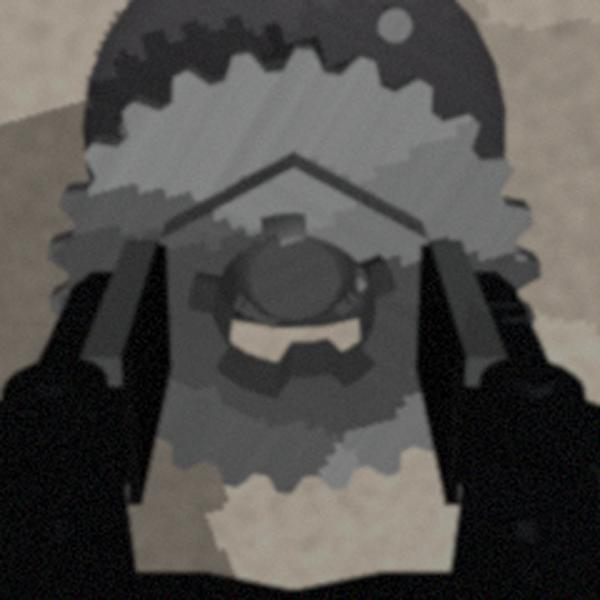

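Request:
step_arm(
  plan=[
    [-0.0006, 0.0006, -0.003, 0, 0.3],
    [0, 0, -0.003, 0, 0.3],
    [0, 0, -0.003, 0, 0.3],
    [0, 0, -0.003, 0, 0.3],
    [0, 0, 0, 0, 0.3],
  ],
)

```text
clock: 17.8
ee_pos: [0.4663, 0.0345, 0.0499]
eef_rot: [[0.964, -0.267, -0.001], [-0.267, -0.964, 0.0], [-0.001, 0.0, -1.0]]
wrist_force: [0.4, 0.3, -1.6]
gripper_width: 0.46
```

Request:
step_arm(
  plan=[
    [0, 0, -0.003, 0, 0.3],
    [0, 0, -0.003, 0, 0.3],
    [0, 0, 0, 0, 0.3],
  ],
)

```text
clock: 18.1
ee_pos: [0.4663, 0.0344, 0.044]
eef_rot: [[0.964, -0.267, -0.001], [-0.267, -0.964, 0.0], [-0.001, 0.0, -1.0]]
wrist_force: [-0.6, 0.2, -1.2]
gripper_width: 0.469
```

Request:
step_arm(
  plan=[
    [0, 0, -0.006, 0, 0.3],
    [0, 0, -0.006, 0, 0.3],
    [0, 0, -0.006, 0, 0.3],
    [0, 0, -0.006, 0, 0.3],
    [0, 0, -0.006, 0, 0.3],
    [0, 0, 0, 0, 0.3],
  ],
)

```text
clock: 18.7
ee_pos: [0.4659, 0.0345, 0.0134]
eef_rot: [[0.964, -0.267, -0.002], [-0.267, -0.964, 0.0], [-0.002, 0.0, -1.0]]
wrist_force: [0.1, 0.0, -1.2]
gripper_width: 0.464
```

Request:
step_arm(
  plan=[
    [0, 0, -0.005, 0, 0.3],
    [0, 0, -0.004, 0, 0.3],
    [0, 0, -0.003, 0, 0.3],
    [0, 0, 0, 0, 0.3],
    [0, 0, 0, 0, 0.3],
  ],
)

```text
clock: 19.2
ee_pos: [0.4666, 0.0345, 0.0024]
eef_rot: [[0.964, -0.267, -0.0], [-0.267, -0.964, 0.0], [-0.0, -0.0, -1.0]]
wrist_force: [0.0, -0.9, -2.1]
gripper_width: 0.468
```

Nearly down; one more small step, then release.

Request:
step_arm(
  plan=[
    [0, 0, -0.0025, 0, 0.3],
    [0, 0, 0, 0, 0.3],
    [0, 0, 0, 0, 0.3],
  ],
)

```text
clock: 19.5
ee_pos: [0.4671, 0.0346, 0.0007]
eef_rot: [[0.964, -0.267, 0.001], [-0.267, -0.964, -0.0], [0.001, 0.0, -1.0]]
wrist_force: [-3.6, 0.3, 9.7]
gripper_width: 0.47
```

Request:
step_arm(
  plan=[
    [0, 0, 0.0005, 0, 0.62],
    [0, 0, 0, 0, 0.62],
    [0, 0, 0.002, 0, 0.62],
    [0, 0, 0.03, 0, 0.62],
    [0, 0, 0.04, 0, 0.62],
    [0, 0, 0.04, 0, 0.62],
    [0.01, 0.01, 0.04, 0, 0.62],
    [0, 0, 0, 0, 0.62],
  ],
)

```text
clock: 20.3
ee_pos: [0.4805, 0.0461, 0.1579]
eef_rot: [[0.964, -0.266, 0.009], [-0.266, -0.964, 0.0], [0.009, -0.003, -1.0]]
wrist_force: [1.2, 0.3, 0.5]
gripper_width: 0.621
```

```bash
python3 - <<'E'
from h import *
st();d=snap("wrist","w12");d2=snap("side","s9")
b=cv2.imread("pics/w12.png"); a=cv2.imread("pics/s9.png"); c=proj(d2,[.467,.035,.04])[0].astype(int)
a=cv2.resize(a[c[1]-60:c[1]+60,c[0]-60:c[0]+60],(480,480),interpolation=cv2.INTER_CUBIC)
cv2.imwrite("pics/c12.png",cv2.resize(np.hstack([b,a]),(800,343)))
E
```

```text
t 20.30 tcp [0.4805 0.0461 0.1579] yaw_y deg -105.44 F [1.2 0.3 0.5] w 0.621 q [ 0.42  0.05 -0.62  1.9   0.03  1.19 -2.05]
```

View pics/c12.png

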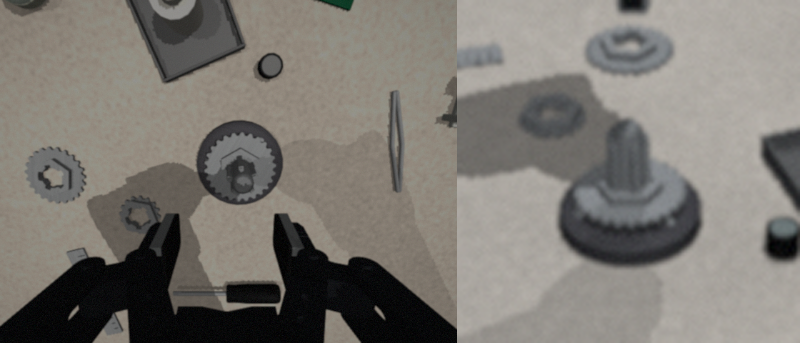

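Request:
step_arm(
  plan=[
    [0.005, 0.031, 0, 0.125, 0.7],
    [0.005, 0.031, 0, 0.125, 0.7],
    [0.005, 0.031, 0, 0.125, 0.7],
    [0.005, 0.031, -0.02, 0.125, 0.7],
    [0.005, 0.031, -0.025, 0.125, 0.7],
    [0.005, 0.031, -0.03, 0.125, 0.7],
    [0.004, 0.031, -0.025, 0.125, 0.7],
    [0, 0, 0, 0, 0.7],
  ],
)

```text
clock: 21.2
ee_pos: [0.5063, 0.2645, 0.047]
eef_rot: [[0.817, 0.576, -0.009], [0.576, -0.817, 0.0], [-0.007, -0.005, -1.0]]
wrist_force: [-0.6, 0.7, -0.2]
gripper_width: 0.695
```

Request:
step_arm(
  plan=[
    [0, 0, 0, 0, 0.65],
    [0, 0, 0, 0, 0.65],
    [0, 0, 0, 0, 0.65],
  ],
)

```text
clock: 21.5
ee_pos: [0.5113, 0.2602, 0.053]
eef_rot: [[0.824, 0.566, 0.001], [0.566, -0.824, -0.001], [0.001, 0.001, -1.0]]
wrist_force: [-0.0, -0.3, 0.1]
gripper_width: 0.649
```

```bash
python3 cog.py .511 .263
```

```text
t 21.55 tcp [0.5114 0.2603 0.0532] yaw_y deg -55.51 F [ 0.5 -0.6  0.2] w 0.646 q [ 0.1   0.42 -0.79  1.79  0.34  1.07 -1.78]
[(np.float64(-0.9646), np.float64(0.5113), np.float64(0.2629), np.float64(65.1025)), (np.float64(-0.9644), np.float64(0.5114), np.float64(0.2629), np.float64(65.6039)), (np.float64(-0.9435), np.float64(0.5115), np.float64(0.2629), np.float64(136.1495)), (np.float64(-0.9419), np.float64(0.5115), np.float64(0.2632), np.float64(208.5531))]
```

View pics/wl.png

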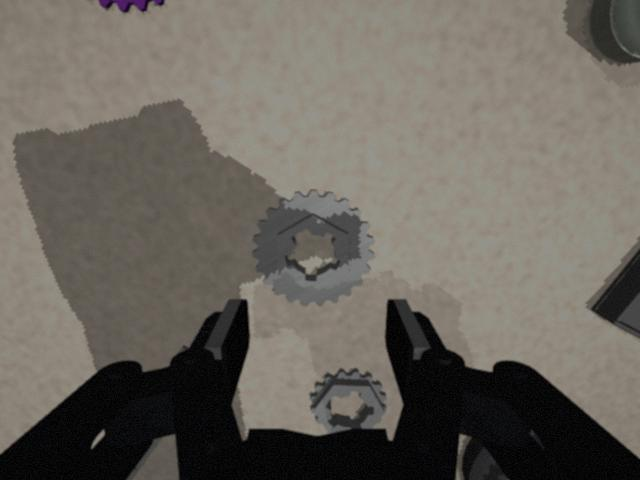

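Request:
step_arm(
  plan=[
    [0, 0.0026, -0.02, 0.01, 0.62],
    [0, 0, -0.02, 0, 0.62],
    [0, 0, -0.02, 0, 0.62],
    [0, 0, -0.012, 0, 0.62],
    [0, 0, -0.0065, 0, 0.62],
    [0, 0, 0, 0, 0.62],
    [0, 0, 0, 0, 0.62],
  ],
)

```text
clock: 22.25
ee_pos: [0.5111, 0.2643, -0.0253]
eef_rot: [[0.817, 0.576, 0.001], [0.576, -0.817, 0.0], [0.001, 0.0, -1.0]]
wrist_force: [-0.1, -0.5, 0.3]
gripper_width: 0.623
```

Request:
step_arm(
  plan=[
    [0, 0, 0, 0, 0.3],
    [0, 0, 0, 0, 0.3],
    [0, 0, 0, 0, 0.3],
    [0, 0, 0, 0, 0.3],
  ],
)

```text
clock: 22.65
ee_pos: [0.5114, 0.2645, -0.0247]
eef_rot: [[0.817, 0.576, 0.002], [0.576, -0.817, 0.0], [0.002, 0.001, -1.0]]
wrist_force: [-2.4, -1.9, 6.3]
gripper_width: 0.466
```

Request:
step_arm(
  plan=[
    [0, 0, 0.02, 0, 0.3],
    [0, 0, 0.03, 0, 0.3],
    [0, 0, 0.03, 0.1344, 0.3],
    [0, 0, 0.03, 0.1344, 0.3],
    [0, 0, 0.03, 0.1344, 0.3],
    [-0.005, -0.028, 0, 0.1344, 0.3],
    [-0.006, -0.033, 0, 0.1344, 0.3],
    [-0.006, -0.033, 0, 0.1344, 0.3],
  ],
)

```text
clock: 23.45
ee_pos: [0.4934, 0.1694, 0.1144]
eef_rot: [[0.143, 0.99, 0.001], [0.99, -0.143, -0.0], [-0.0, 0.001, -1.0]]
wrist_force: [0.5, -0.4, -1.9]
gripper_width: 0.464
```

Request:
step_arm(
  plan=[
    [-0.006, -0.033, 0, 0.1344, 0.3],
    [-0.006, -0.033, 0, 0.1344, 0.3],
    [-0.006, -0.033, 0, 0.1344, 0.3],
    [-0.006, -0.03, 0, 0, 0.3],
    [0, 0, 0, 0, 0.3],
    [0, 0, 0, 0, 0.3],
    [0, 0, 0, 0, 0.3],
    [0, 0, 0, 0, 0.3],
  ],
)

```text
clock: 24.25
ee_pos: [0.4699, 0.0428, 0.1141]
eef_rot: [[-0.251, 0.968, 0.0], [0.968, 0.251, 0.0], [0.0, 0.0, -1.0]]
wrist_force: [0.1, -0.1, -1.8]
gripper_width: 0.465
```

```bash
python3 held.py
```

```text
t 24.25 tcp [0.4699 0.0428 0.1141] yaw_y deg 14.55 F [ 0.1 -0.1 -1.8] w 0.465 q [ 0.82  0.14 -1.06  1.96  0.14  1.12 -0.04]
(np.float64(-0.8938), np.float64(0.4705), np.float64(0.0406), np.float64(64.5682)) d [ 0.0007 -0.0021]
(np.float64(-0.893), np.float64(0.4704), np.float64(0.0406), np.float64(65.0765)) d [ 0.0006 -0.0021]
```

```bash
python3 - <<'E'
from h import *
d=snap("wrist","w13"); p=status.sense()["ee_pos"]
im=rectify(d,(.4705,.0406),p[2]+.0252+.011,.03,400)
im2=cv2.resize(d["img"],(533,400)); cv2.imwrite("pics/r13.png",np.hstack([im2[:,130:430],im])[:,:,::-1])
E
```

```text
(no output)
```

View pics/r13.png

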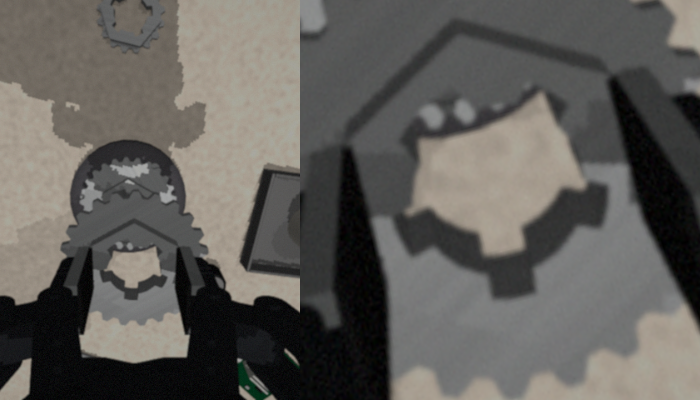

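Request:
step_arm(
  plan=[
    [-0.0032, -0.0057, -0.02, 0, 0.3],
    [0, 0, -0.02, 0, 0.3],
    [0, 0, -0.01, 0, 0.3],
    [0, 0, 0, 0, 0.3],
    [0, 0, 0, 0, 0.3],
    [0, 0, 0, 0, 0.3],
    [0, 0, 0, 0, 0.3],
  ],
)

```text
clock: 25.05
ee_pos: [0.4671, 0.0358, 0.0647]
eef_rot: [[-0.249, 0.968, 0.001], [0.968, 0.249, -0.0], [-0.001, 0.001, -1.0]]
wrist_force: [0.0, 0.8, -2.3]
gripper_width: 0.464
```

```bash
python3 held.py;python3 - <<'E'
from h import *
st();d=snap("wrist","w11");st()
b=cv2.imread("pics/w11.png"); cv2.imwrite("pics/w11c.png",cv2.resize(b[200:440,200:440],(600,600),interpolation=cv2.INTER_CUBIC))
E
```

```text
t 25.05 tcp [0.4671 0.0358 0.0647] yaw_y deg 14.43 F [ 0.   0.8 -2.3] w 0.464 q [ 0.79  0.22 -1.03  2.02  0.22  1.02 -0.1 ]
(np.float64(-0.4798), np.float64(0.4715), np.float64(0.029), np.float64(185.3535)) d [ 0.0045 -0.0067]
(np.float64(-0.4797), np.float64(0.4714), np.float64(0.0293), np.float64(186.026)) d [ 0.0044 -0.0064]
t 25.10 tcp [0.467  0.0357 0.0645] yaw_y deg 14.43 F [ 0.2 -0.3 -1.5] w 0.464 q [ 0.79  0.22 -1.03  2.02  0.22  1.02 -0.1 ]
t 25.15 tcp [0.4669 0.0357 0.0644] yaw_y deg 14.42 F [ 0.1 -0.4 -1.4] w 0.465 q [ 0.79  0.22 -1.03  2.02  0.22  1.02 -0.1 ]
```

View pics/w11c.png

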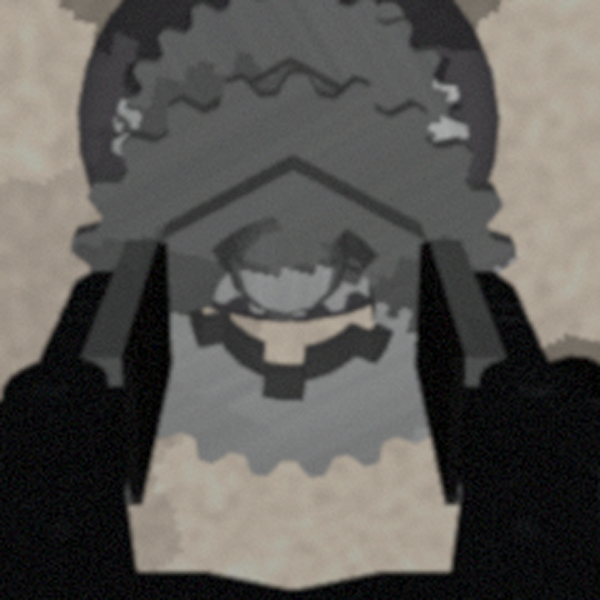

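Request:
step_arm(
  plan=[
    [-0.0003, 0.001, -0.003, 0, 0.3],
    [0, 0, -0.003, 0, 0.3],
    [0, 0, -0.003, 0, 0.3],
    [0, 0, -0.003, 0, 0.3],
    [0, 0, 0, 0, 0.3],
  ],
)

```text
clock: 25.65
ee_pos: [0.4659, 0.0367, 0.0514]
eef_rot: [[-0.249, 0.968, -0.001], [0.968, 0.249, 0.0], [0.0, -0.001, -1.0]]
wrist_force: [-0.5, -0.2, -1.8]
gripper_width: 0.465
```

Request:
step_arm(
  plan=[
    [0, 0, -0.003, 0, 0.3],
    [0, 0, -0.003, 0, 0.3],
    [0, 0, 0, 0, 0.3],
  ],
)

```text
clock: 25.95
ee_pos: [0.466, 0.0368, 0.0455]
eef_rot: [[-0.249, 0.968, -0.001], [0.968, 0.249, 0.0], [0.0, -0.0, -1.0]]
wrist_force: [-0.1, -0.3, -0.7]
gripper_width: 0.463
```

Request:
step_arm(
  plan=[
    [0, 0, -0.006, 0, 0.3],
    [0, 0, -0.006, 0, 0.3],
    [0, 0, -0.006, 0, 0.3],
    [0, 0, -0.006, 0, 0.3],
    [0, 0, -0.005, 0, 0.3],
    [0, 0, -0.002, 0, 0.3],
    [0, 0, 0, 0, 0.3],
  ],
)

```text
clock: 26.65
ee_pos: [0.466, 0.0368, 0.0146]
eef_rot: [[-0.249, 0.968, -0.001], [0.968, 0.249, 0.0], [0.0, -0.001, -1.0]]
wrist_force: [0.2, -1.8, -2.0]
gripper_width: 0.466
```

Request:
step_arm(
  plan=[
    [0, 0, -0.002, 0, 0.3],
    [0, 0, -0.002, 0, 0.3],
    [0, 0, 0, 0, 0.3],
    [0, 0, 0, 0, 0.3],
  ],
)

```text
clock: 27.05
ee_pos: [0.4664, 0.0366, 0.0122]
eef_rot: [[-0.249, 0.969, -0.0], [0.968, 0.249, -0.002], [-0.001, -0.0, -1.0]]
wrist_force: [-8.7, -3.0, 21.1]
gripper_width: 0.459
```

Request:
step_arm(
  plan=[
    [0, 0, 0.002, 0, 0.62],
    [0, 0, 0, 0, 0.62],
    [0, 0, 0.002, 0, 0.62],
    [0, 0, 0.03, 0, 0.62],
    [0, 0, 0.04, 0, 0.62],
    [0, 0, 0.04, 0, 0.65],
    [0, 0.03, 0.03, -0.1, 0.65],
    [-0.005, 0.03, 0, -0.1, 0.65],
  ],
)

```text
clock: 27.85
ee_pos: [0.4641, 0.0974, 0.1589]
eef_rot: [[-0.045, 0.999, 0.007], [0.999, 0.045, -0.0], [-0.001, 0.007, -1.0]]
wrist_force: [1.3, -0.3, -0.5]
gripper_width: 0.653
```

Request:
step_arm(
  plan=[
    [-0.008, 0.03, 0, 0, 0.65],
    [-0.008, 0.03, -0.02, 0, 0.65],
    [-0.008, 0.015, -0.025, 0, 0.65],
    [-0.0055, 0.007, -0.015, 0, 0.65],
    [0, 0, 0, 0, 0.65],
    [0, 0, 0, 0, 0.65],
    [0, 0, 0, 0, 0.65],
  ],
)

```text
clock: 28.55
ee_pos: [0.4328, 0.1783, 0.0958]
eef_rot: [[-0.051, 0.999, 0.001], [0.999, 0.051, 0.0], [0.0, 0.001, -1.0]]
wrist_force: [0.1, -0.1, -0.3]
gripper_width: 0.653
```

```bash
python3 cog.py .432 .179
```

```text
t 28.60 tcp [0.4328 0.1783 0.0958] yaw_y deg 2.89 F [1.1 0.3 0.4] w 0.653 q [ 0.59  0.19 -1.15  1.98  0.2   1.09 -0.59]
[(np.float64(-0.8386), np.float64(0.4321), np.float64(0.1786), np.float64(91.6406)), (np.float64(-0.8379), np.float64(0.4319), np.float64(0.1788), np.float64(91.6717)), (np.float64(-0.8194), np.float64(0.4323), np.float64(0.179), np.float64(234.6093)), (np.float64(-0.8173), np.float64(0.4319), np.float64(0.1792), np.float64(307.8812))]
```

View pics/wl.png

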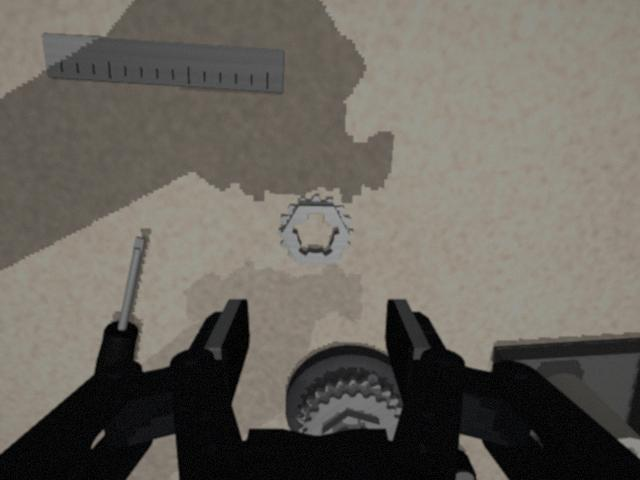

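Request:
step_arm(
  plan=[
    [-0.0005, 0.0004, -0.02, -0.1365, 0.65],
    [0, 0, -0.02, -0.1365, 0.65],
    [0, 0, -0.01, -0.1365, 0.65],
    [0, 0, 0, -0.1365, 0.65],
    [0, 0, 0, 0, 0.65],
    [0, 0, 0, 0, 0.65],
    [0, 0, 0, 0, 0.65],
  ],
)

```text
clock: 29.3
ee_pos: [0.4318, 0.179, 0.0454]
eef_rot: [[0.472, 0.882, 0.001], [0.882, -0.472, 0.0], [0.001, 0.001, -1.0]]
wrist_force: [0.4, 0.4, -0.7]
gripper_width: 0.648
```

```bash
python3 cog.py .432 .179
```

```text
t 29.35 tcp [0.4317 0.179  0.0453] yaw_y deg -28.20 F [-0.1 -0.5 -0.1] w 0.651 q [ 0.45  0.25 -1.01  2.04  0.25  0.99 -1.19]
[(np.float64(-0.8026), np.float64(0.4319), np.float64(0.1788), np.float64(91.4675)), (np.float64(-0.8025), np.float64(0.4319), np.float64(0.1788), np.float64(91.5542)), (np.float64(-0.7801), np.float64(0.4318), np.float64(0.1789), np.float64(19.2477)), (np.float64(-0.78), np.float64(0.4322), np.float64(0.1792), np.float64(163.3753))]
```

Request:
step_arm(
  plan=[
    [0.0002, 0, -0.02, -0.005, 0.62],
    [0, 0, -0.02, 0, 0.62],
    [0, 0, -0.015, 0, 0.62],
    [0, 0, -0.01, 0, 0.62],
    [0, 0, -0.0058, 0, 0.62],
    [0, 0, 0, 0, 0.62],
    [0, 0, 0, 0, 0.62],
  ],
)

```text
clock: 30.05
ee_pos: [0.4318, 0.1793, -0.0254]
eef_rot: [[0.478, 0.878, 0.001], [0.878, -0.478, 0.0], [0.001, 0.0, -1.0]]
wrist_force: [0.3, -0.4, -0.4]
gripper_width: 0.622
```

Request:
step_arm(
  plan=[
    [0, 0, 0, 0, 0.3],
    [0, 0, 0, 0, 0.3],
    [0, 0, 0, 0, 0.3],
    [0, 0, 0, 0, 0.3],
  ],
)

```text
clock: 30.45
ee_pos: [0.432, 0.1793, -0.0248]
eef_rot: [[0.479, 0.878, 0.001], [0.878, -0.479, -0.0], [0.0, 0.001, -1.0]]
wrist_force: [-2.4, -1.4, 9.4]
gripper_width: 0.463
```

Request:
step_arm(
  plan=[
    [0, 0, 0.02, 0, 0.3],
    [0, 0, 0.03, 0, 0.3],
    [0, 0, 0.03, 0.1254, 0.3],
    [0, 0, 0.03, 0.1254, 0.3],
    [0, 0, 0.03, 0.1254, 0.3],
    [0.007, -0.028, 0, 0.1254, 0.3],
    [0.007, -0.033, 0, 0.1254, 0.3],
    [0.007, -0.033, 0, 0.1254, 0.3],
  ],
)

```text
clock: 31.25
ee_pos: [0.4528, 0.0841, 0.1148]
eef_rot: [[-0.257, 0.967, 0.001], [0.967, 0.257, -0.001], [-0.001, 0.001, -1.0]]
wrist_force: [-0.4, -0.6, -1.9]
gripper_width: 0.469
```

Request:
step_arm(
  plan=[
    [0.007, -0.03, 0, 0, 0.3],
    [0.007, -0.02, 0, 0, 0.3],
    [0, 0, 0, 0, 0.3],
    [0, 0, 0, 0, 0.3],
    [0, 0, 0, 0, 0.3],
    [0, 0, 0, 0, 0.3],
  ],
)

```text
clock: 31.85
ee_pos: [0.4662, 0.0361, 0.1143]
eef_rot: [[-0.252, 0.968, 0.0], [0.968, 0.252, -0.0], [-0.0, 0.0, -1.0]]
wrist_force: [0.4, 0.1, -1.1]
gripper_width: 0.467
```

```bash
python3 held.py; python3 - <<'E'
from h import *
d=snap("wrist","w13"); p=status.sense()["ee_pos"]
im=rectify(d,p[:2],p[2]+.0252+.011,.03,400)
im2=cv2.resize(d["img"],(533,400)); cv2.imwrite("pics/r14.png",np.hstack([im2[:,130:430],im])[:,:,::-1])
E
```

```text
t 31.85 tcp [0.4662 0.0361 0.1143] yaw_y deg 14.61 F [ 0.4  0.1 -1.1] w 0.467 q [ 0.87  0.14 -1.09  1.96  0.14  1.12 -0.02]
(np.float64(-0.7753), np.float64(0.4665), np.float64(0.0353), np.float64(65.0352)) d [ 0.0002 -0.0007]
(np.float64(-0.7745), np.float64(0.4663), np.float64(0.0359), np.float64(352.3658)) d [ 0.     -0.0001]
```

View pics/r14.png

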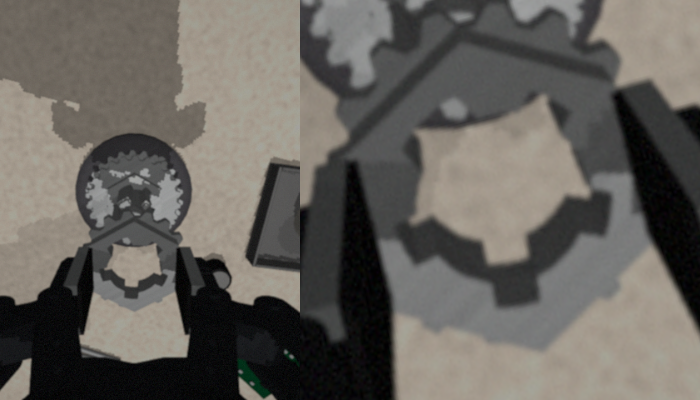

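Request:
step_arm(
  plan=[
    [0.001, -0.0006, -0.02, 0, 0.3],
    [0, 0, -0.02, 0, 0.3],
    [0, 0, -0.01, 0, 0.3],
    [0, 0, 0, 0, 0.3],
    [0, 0, 0, 0, 0.3],
    [0, 0, 0, 0, 0.3],
    [0, 0, 0, 0, 0.3],
  ],
)

```text
clock: 32.65
ee_pos: [0.468, 0.0345, 0.0649]
eef_rot: [[-0.25, 0.968, 0.001], [0.968, 0.25, -0.0], [-0.001, 0.001, -1.0]]
wrist_force: [0.7, -0.3, -0.1]
gripper_width: 0.466
```

Request:
step_arm(
  plan=[
    [-0.0004, 0.0009, -0.003, 0, 0.3],
    [0, 0, -0.003, 0, 0.3],
    [0, 0, -0.003, 0, 0.3],
    [0, 0, -0.003, 0, 0.3],
    [0, 0, 0, 0, 0.3],
  ],
)

```text
clock: 33.15
ee_pos: [0.4666, 0.0354, 0.0516]
eef_rot: [[-0.251, 0.968, -0.001], [0.968, 0.251, 0.0], [0.0, -0.001, -1.0]]
wrist_force: [-1.1, 0.3, -1.1]
gripper_width: 0.463
```

Request:
step_arm(
  plan=[
    [0, 0, -0.003, 0, 0.3],
    [0, 0, -0.003, 0, 0.3],
    [0, 0, 0, 0, 0.3],
  ],
)

```text
clock: 33.45
ee_pos: [0.4667, 0.0354, 0.0457]
eef_rot: [[-0.251, 0.968, -0.001], [0.968, 0.251, 0.0], [0.0, -0.001, -1.0]]
wrist_force: [0.1, 0.3, -1.3]
gripper_width: 0.459
```

Target TCP z about 0.023.

Request:
step_arm(
  plan=[
    [0, 0, -0.006, 0, 0.3],
    [0, 0, -0.006, 0, 0.3],
    [0, 0, -0.005, 0, 0.3],
    [0, 0, -0.003, 0, 0.3],
    [0, 0, -0.002, 0, 0.3],
    [0, 0, -0.002, 0, 0.3],
    [0, 0, 0, 0, 0.3],
    [0, 0, 0, 0, 0.3],
  ],
)

```text
clock: 34.25
ee_pos: [0.467, 0.0355, 0.0231]
eef_rot: [[-0.251, 0.968, -0.0], [0.968, 0.251, -0.001], [-0.001, -0.001, -1.0]]
wrist_force: [-7.6, -1.6, 17.5]
gripper_width: 0.462
```

Request:
step_arm(
  plan=[
    [0, 0, 0.002, 0, 0.62],
    [0, 0, 0, 0, 0.62],
    [0, 0, 0.002, 0, 0.62],
    [0, 0, 0.03, 0, 0.62],
    [0, 0, 0.04, 0, 0.62],
    [0, 0, 0.04, 0, 0.65],
    [0.02, 0, 0.03, 0, 0.65],
    [0.02, 0, 0.03, 0, 0.65],
  ],
)

```text
clock: 35.05
ee_pos: [0.5075, 0.0348, 0.1981]
eef_rot: [[-0.25, 0.968, 0.002], [0.968, 0.25, -0.002], [-0.003, 0.001, -1.0]]
wrist_force: [0.8, -0.1, -0.6]
gripper_width: 0.652
```

Request:
step_arm(
  plan=[
    [0.03, -0.03, 0, 0, 0.65],
    [0.03, -0.03, 0, 0, 0.65],
    [0, 0, 0, 0, 0.65],
    [0, 0, 0, 0, 0.65],
    [0, 0, 0, 0, 0.65],
  ],
)

```text
clock: 35.55
ee_pos: [0.5665, -0.0234, 0.1961]
eef_rot: [[-0.252, 0.968, -0.0], [0.968, 0.252, 0.0], [0.001, -0.0, -1.0]]
wrist_force: [-1.1, 0.3, 0.2]
gripper_width: 0.651
```

```bash
python3 - <<'E'
from h import *
st();d2=snap("side","s9");d=snap("wrist","w14")
b=cv2.imread("pics/w14.png"); a=cv2.imread("pics/s9.png"); c=proj(d2,[.467,.035,.04])[0].astype(int)
a=cv2.resize(a[c[1]-50:c[1]+50,c[0]-50:c[0]+50],(480,480),interpolation=cv2.INTER_CUBIC)
cv2.imwrite("pics/c14.png",cv2.resize(np.hstack([b,a]),(800,343)))
for k,z in [("board",0),("holder",0),("holder_mid",.03)]:
    for r in vision.mark_of(d,k)[:2]: print(k,np.round(r["point"],1),round(r["p"],2),np.round(w(d,r["point"],z),4))
E
```

```text
t 35.55 tcp [ 0.5665 -0.0234  0.1961] yaw_y deg 14.59 F [-1.1  0.3  0.2] w 0.651 q [ 0.82  0.32 -1.04  1.64  0.29  1.34 -0.  ]
board [371.6 310. ] 0.77 [ 0.6522 -0.1199  0.    ]
board [213.2 116.1] 0.71 [0.4542 0.032  0.    ]
holder [227.6 399.1] 0.69 [ 0.5244 -0.2715  0.    ]
holder [228.3 114.6] 0.33 [0.4674 0.0367 0.    ]
holder_mid [223.6 420.8] 0.63 [ 0.5273 -0.2742  0.03  ]
```

View pics/c14.png

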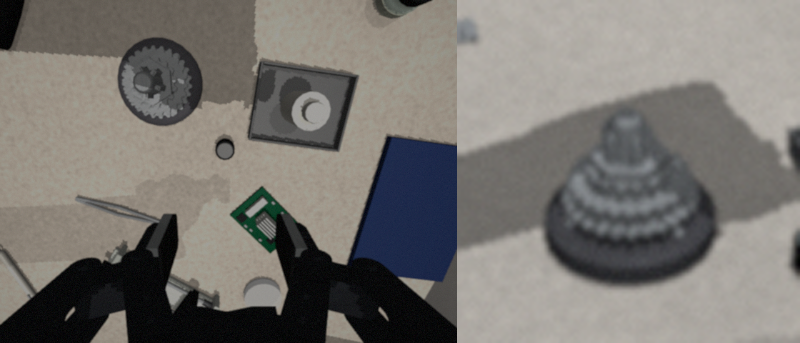

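Request:
step_arm(
  plan=[
    [0.013, -0.016, 0, 0.132, 0.65],
    [0.014, -0.016, 0, 0.132, 0.65],
    [0.014, -0.016, 0, 0.132, 0.65],
    [0.014, -0.016, -0.005, 0.132, 0.65],
    [0.014, -0.016, -0.01, 0.132, 0.65],
    [0.0125, -0.0156, -0.01, 0.132, 0.65],
    [0, 0, 0, 0, 0.65],
    [0, 0, 0, 0, 0.65],
  ],
)

```text
clock: 36.6
ee_pos: [0.6482, -0.1197, 0.1709]
eef_rot: [[-0.864, 0.504, -0.001], [0.504, 0.864, 0.001], [0.001, 0.001, -1.0]]
wrist_force: [0.3, 0.8, 0.2]
gripper_width: 0.645
```

Request:
step_arm(
  plan=[
    [0, 0, 0, 0, 0.65],
    [0, 0, 0, 0, 0.65],
  ],
)

```text
clock: 36.8
ee_pos: [0.6485, -0.1191, 0.1721]
eef_rot: [[-0.865, 0.502, 0.001], [0.502, 0.865, -0.001], [-0.001, -0.0, -1.0]]
wrist_force: [-0.0, -0.2, -0.6]
gripper_width: 0.648
```

```bash
python3 - <<'E'
from h import *
st();d=snap("wrist","w15")
for r in vision.mark_of(d,"board")[:2]: print(np.round(r["point"],1),round(r["p"],2),np.round(w(d,r["point"],0),4))
hsv=cv2.cvtColor(d["img"],cv2.COLOR_RGB2HSV); m=cv2.inRange(hsv,(45,70,20),(90,255,255))
m=cv2.morphologyEx(m,cv2.MORPH_CLOSE,np.ones((25,25)))
cs,_=cv2.findContours(m,cv2.RETR_EXTERNAL,cv2.CHAIN_APPROX_NONE); c=max(cs,key=cv2.contourArea)
P=np.array([w(d,q[0],.004)[:2]*1000 for q in c],np.float32); print(cv2.minAreaRect(P))
im=rectify(d,(.649,-.119),.026,.06,480);cv2.imwrite("pics/r15.png",im[:,:,::-1])
E
```

```text
t 36.80 tcp [ 0.6485 -0.1191  0.1721] yaw_y deg 59.90 F [-0.  -0.2 -0.6] w 0.648 q [ 0.85  0.59 -1.08  1.44  0.52  1.42  0.81]
[322.  213.5] 0.96 [ 0.6545 -0.1171  0.    ]
((651.8200073242188, -117.32870483398438), (62.56272888183594, 88.67168426513672), 58.460235595703125)
```

View pics/w15.png

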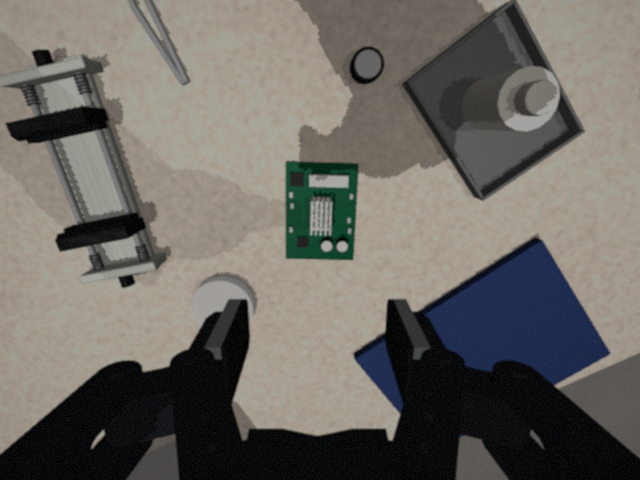

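View pics/r15.png

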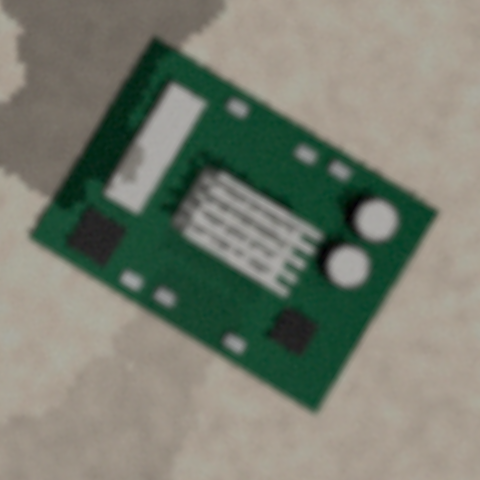

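Request:
step_arm(
  plan=[
    [0.0035, 0.0016, -0.03, -0.024, 0.33],
    [0, 0, -0.04, 0, 0.33],
    [0, 0, -0.04, 0, 0.33],
    [0, 0, -0.03, 0, 0.33],
    [0, 0, 0, 0, 0.33],
    [0, 0, 0, 0, 0.33],
    [0, 0, 0, 0, 0.33],
  ],
)

```text
clock: 37.6
ee_pos: [0.6535, -0.1183, 0.0336]
eef_rot: [[-0.853, 0.522, 0.003], [0.522, 0.853, -0.0], [-0.003, 0.001, -1.0]]
wrist_force: [0.8, -0.1, 0.7]
gripper_width: 0.33
```

```bash
python3 - <<'E'
from h import *
st();d=snap("wrist","w16")
hsv=cv2.cvtColor(d["img"],cv2.COLOR_RGB2HSV); m=cv2.inRange(hsv,(45,70,20),(90,255,255))
m=cv2.morphologyEx(m,cv2.MORPH_CLOSE,np.ones((35,35)))
cs,_=cv2.findContours(m,cv2.RETR_EXTERNAL,cv2.CHAIN_APPROX_NONE); c=max(cs,key=cv2.contourArea)
P=np.array([w(d,q[0],.004)[:2]*1000 for q in c],np.float32); print(cv2.minAreaRect(P))
E
```

```text
t 37.60 tcp [ 0.6535 -0.1183  0.0336] yaw_y deg 58.51 F [ 0.8 -0.1  0.7] w 0.330 q [ 0.8   0.71 -1.    1.57  0.63  1.21  0.71]
((710.1132202148438, -132.23304748535156), (407.57098388671875, 204.115478515625), 58.41849136352539)
```

View pics/w16.png

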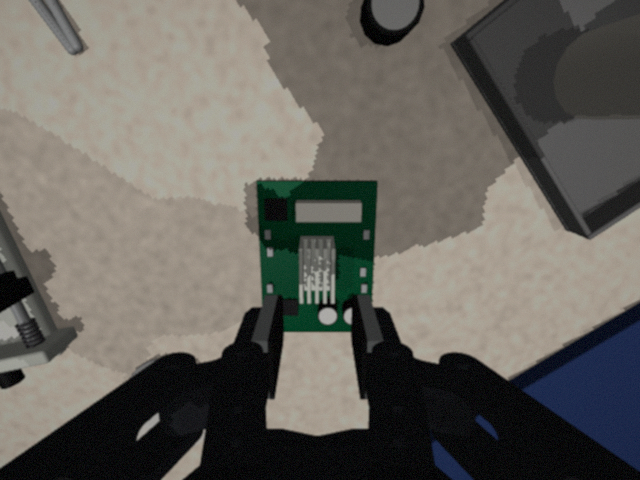

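Request:
step_arm(
  plan=[
    [-0.0008, 0.0006, -0.012, 0, 0.33],
    [0, 0, -0.012, 0, 0.33],
    [0, 0, -0.012, 0, 0.33],
    [0, 0, -0.008, 0, 0.33],
    [0, 0, -0.003, 0, 0.33],
    [0, 0, 0, 0, 0.33],
    [0, 0, 0, 0, 0.33],
  ],
  grip_force=35,
)

```text
clock: 38.35
ee_pos: [0.6515, -0.1178, -0.0156]
eef_rot: [[-0.853, 0.522, 0.0], [0.522, 0.853, 0.0], [-0.0, 0.0, -1.0]]
wrist_force: [-0.4, -0.5, 0.6]
gripper_width: 0.333
```

```bash
python3 - <<'E'
from h import *
s=st();d=snap("wrist","w17");d2=snap("side","s17")
b=cv2.imread("pics/w17.png"); a=cv2.imread("pics/s17.png"); c=proj(d2,s["ee_pos"])[0].astype(int)
a=cv2.resize(a[c[1]-70:c[1]+50,c[0]-60:c[0]+60],(480,480),interpolation=cv2.INTER_CUBIC)
cv2.imwrite("pics/c17.png",cv2.resize(np.hstack([b,a]),(800,343)))
E
```

```text
t 38.35 tcp [ 0.6515 -0.1178 -0.0156] yaw_y deg 58.52 F [-0.4 -0.5  0.6] w 0.333 q [ 0.78  0.76 -0.96  1.6   0.67  1.14  0.68]
```

View pics/c17.png

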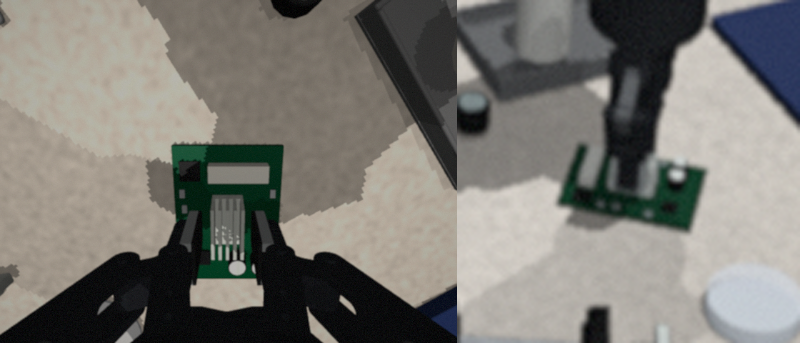

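Request:
step_arm(
  plan=[
    [0, 0, 0, 0, 0],
    [0, 0, 0, 0, 0],
    [0, 0, 0, 0, 0],
    [0, 0, 0, 0, 0],
    [0, 0, 0.03, 0, 0],
    [0, 0, 0.04, 0, 0],
    [0, 0, 0.045, 0, 0],
    [0, -0.03, 0.045, 0, 0],
  ],
)

```text
clock: 39.25
ee_pos: [0.651, -0.1407, 0.1428]
eef_rot: [[-0.856, 0.516, 0.0], [0.516, 0.856, 0.002], [0.001, 0.002, -1.0]]
wrist_force: [1.6, -0.0, -1.1]
gripper_width: 0.2
```

Request:
step_arm(
  plan=[
    [-0.004, -0.037, 0.04, 0, 0],
    [-0.004, -0.037, 0, 0, 0],
    [-0.004, -0.037, 0, 0, 0],
    [-0.004, -0.037, 0, 0, 0],
    [-0.005, -0.034, 0, 0, 0],
    [0, 0, 0, 0, 0],
    [0, 0, 0, 0, 0],
    [0, 0, 0, 0, 0],
  ],
)

```text
clock: 40.05
ee_pos: [0.6308, -0.323, 0.1771]
eef_rot: [[-0.854, 0.521, -0.0], [0.521, 0.854, 0.001], [0.001, 0.001, -1.0]]
wrist_force: [-0.6, 0.4, -0.8]
gripper_width: 0.204
```

```bash
python3 - <<'E'
from h import *
st();d=snap("wrist","w18");st(); snap("top","t18")
E
```

```text
t 40.05 tcp [ 0.6308 -0.323   0.1771] yaw_y deg 58.61 F [-0.6  0.4 -0.8] w 0.204 q [ 1.04  0.67 -1.02  1.29  0.56  1.48  1.09]
t 40.10 tcp [ 0.6309 -0.3228  0.1773] yaw_y deg 58.64 F [ 0.5  0.5 -1.3] w 0.195 q [ 1.04  0.67 -1.02  1.29  0.56  1.48  1.09]
```

View pics/w18.png

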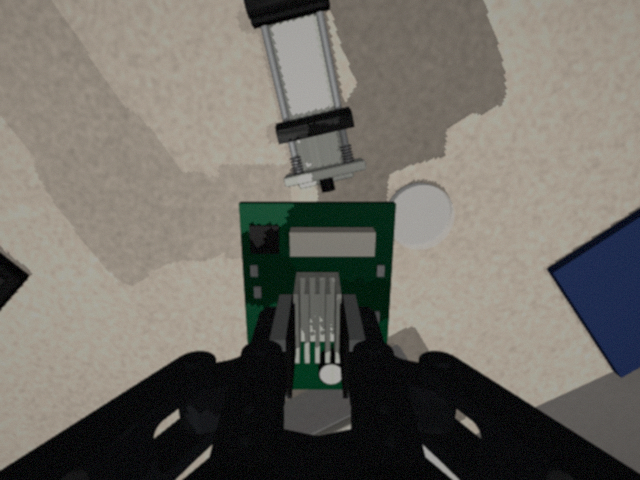

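Request:
step_arm(
  plan=[
    [-0.026, 0.015, 0.03, 0, 0],
    [-0.026, 0.015, 0.03, 0, 0],
    [0, 0, 0, 0, 0],
    [0, 0, 0, 0, 0],
    [0, 0, 0, 0, 0],
    [0, 0, 0, 0, 0],
  ],
)

```text
clock: 40.75
ee_pos: [0.5785, -0.2947, 0.236]
eef_rot: [[-0.853, 0.522, -0.001], [0.522, 0.853, 0.001], [0.002, 0.0, -1.0]]
wrist_force: [-0.2, -0.9, -0.9]
gripper_width: 0.198
```

```bash
python3 - <<'E'
from h import *
st();d=snap("wrist","w19")
np.savez("w19.npz",R=d["R"],t=d["t"],K=d["K"])
b=cv2.imread("pics/w19.png");cv2.imwrite("pics/w19c.png",cv2.resize(b[0:240,180:440],(780,720))[:600])
for k,z in [("holder",0),("holder_mid",.03)]:
    for r in vision.mark_of(d,k)[:2]: print(k,np.round(r["point"],1),round(r["p"],2),np.round(w(d,r["point"],z),4))
E
```

```text
t 40.75 tcp [ 0.5785 -0.2947  0.236 ] yaw_y deg 58.51 F [-0.2 -0.9 -0.9] w 0.198 q [ 1.15  0.53 -1.1   1.37  0.47  1.52  1.11]
holder [307.6 140.5] 0.56 [ 0.5234 -0.2721  0.    ]
holder_mid [310.  144.4] 0.9 [ 0.527  -0.2708  0.03  ]
```

View pics/w19c.png

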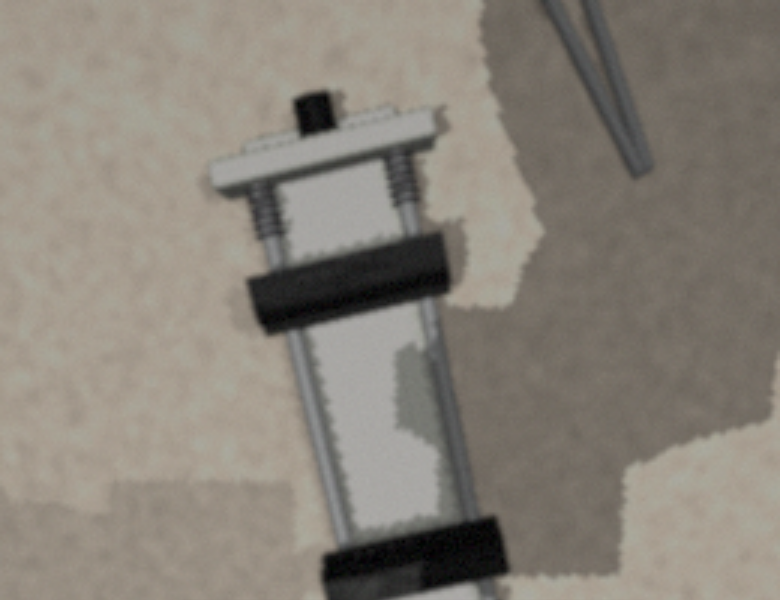

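```bash
python3 - <<'E'
from h import *
z=np.load("w19.npz"); d={k:z[k] for k in z}
n=[(269.3,111),(330,97.3)]; f=[(288.3,184.3),(345,172.3)]
for zz in (.037,.040,.044):
    N=np.array([w(d,p,zz)[:2] for p in n]); F=np.array([w(d,p,zz)[:2] for p in f])
    e=lambda A:np.degrees(np.arctan2(*(A[1]-A[0])[::-1]))
    ax=F.mean(0)-N.mean(0); print(zz,"mid",np.round((N.mean(0)+F.mean(0))/2,4),"len N/F",np.round([np.linalg.norm(N[1]-N[0]),np.linalg.norm(F[1]-F[0])],4),"dir y",e(N),e(F),"sep",np.linalg.norm(ax),"dir x",np.degrees(np.arctan2(ax[1],ax[0])))
# segment black rect of jaws at z .044 via minAreaRect
im=rectify({**d,"img":cv2.imread("pics/w19.png")},(.525,-.271),.044,.08,640); cv2.imwrite("pics/r19.png",im)
E
```

```text
0.037 mid [ 0.5243 -0.2709] len N/F [0.0569 0.056 ] dir y 70.46057765592109 70.39429148976778 sep 0.06926193326335014 dir x -18.53914884092031
0.04 mid [ 0.5242 -0.2708] len N/F [0.0564 0.0556] dir y 70.4605776559211 70.39429148976791 sep 0.06870151759552273 dir x -18.53914884092031
0.044 mid [ 0.5241 -0.2706] len N/F [0.0558 0.055 ] dir y 70.46057765592113 70.39429148976782 sep 0.06795429670508607 dir x -18.539148840920372
```

View pics/r19.png

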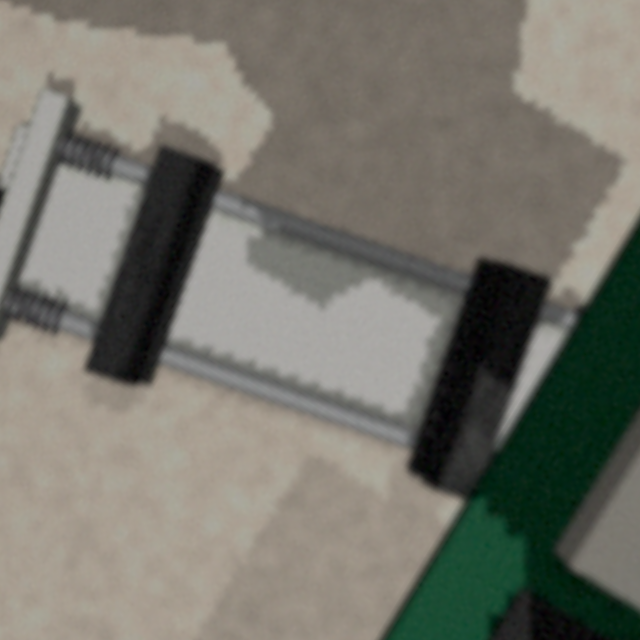

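Request:
step_arm(
  plan=[
    [-0.0223, 0.0102, 0, 0.109, 0],
    [-0.0223, 0.0102, -0.01, 0.109, 0],
    [0, 0, -0.04, 0, 0],
    [0, 0, -0.04, 0, 0],
    [0, 0, -0.04, 0, 0],
    [0, 0, -0.025, 0, 0],
    [0, 0, 0, 0, 0],
    [0, 0, 0, 0, 0],
  ],
)

```text
clock: 41.7
ee_pos: [0.5344, -0.2739, 0.0829]
eef_rot: [[-0.946, 0.325, 0.0], [0.325, 0.946, 0.001], [0.0, 0.001, -1.0]]
wrist_force: [0.8, -0.3, 0.1]
gripper_width: 0.202
```

Request:
step_arm(
  plan=[
    [0, 0, 0, 0, 0],
    [0, 0, 0, 0, 0],
    [0, 0, 0, 0, 0],
  ],
)

```text
clock: 42.0
ee_pos: [0.5346, -0.2744, 0.0835]
eef_rot: [[-0.945, 0.326, 0.001], [0.326, 0.945, -0.001], [-0.002, -0.001, -1.0]]
wrist_force: [-0.8, -0.2, -1.2]
gripper_width: 0.2
```

```bash
cat > hs.py <<'E'
import sys
from h import *
M=np.array([.5244,-.2710]);u=np.array([np.cos(np.radians(-19)),np.sin(np.radians(-19))]);v=np.array([-u[1],u[0]])
s=st(); p=np.array(s["ee_pos"]); print("s %.1f y %.1f mm  Pz %.1f z0 %.1f"%((p[:2]-M)@u*1e3,(p[:2]-M)@v*1e3,p[2]*1e3+34.5,p[2]*1e3+15.5))
if len(sys.argv)>1:
    d2=snap("side"); d=snap("wrist")
    c=proj(d2,[*M,.04])[0].astype(int)
    a=cv2.resize(d2["img"][c[1]-60:c[1]+60,c[0]-80:c[0]+80],(640,480),interpolation=cv2.INTER_CUBIC)
    cv2.imwrite(f"pics/{sys.argv[1]}.png",cv2.resize(np.hstack([d["img"],a]),(800,300))[:,:,::-1])
    cv2.imwrite(f"pics/{sys.argv[1]}a.png",a[:,:,::-1])
E
python3 hs.py h1
```

```text
t 42.00 tcp [ 0.5346 -0.2744  0.0835] yaw_y deg 70.99 F [-0.8 -0.2 -1.2] w 0.200 q [ 1.24  0.57 -1.11  1.69  0.54  1.22  1.24]
s 10.7 y 0.1 mm  Pz 118.0 z0 99.0
```

View pics/h1a.png

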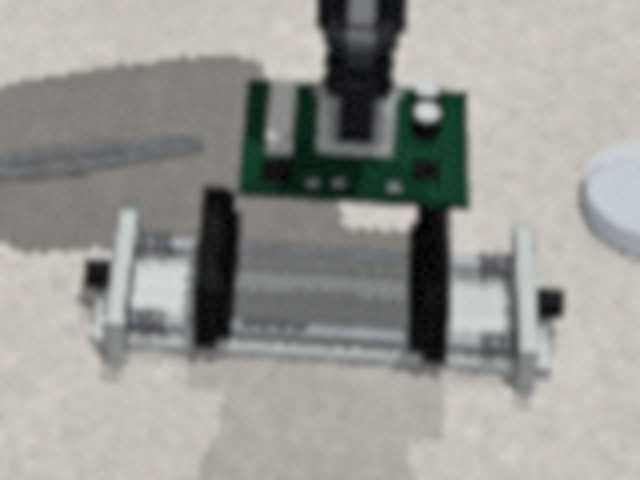

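Request:
step_arm(
  plan=[
    [0, 0, -0.02, 0, 0],
    [0, 0, -0.015, 0, 0],
    [0, 0, -0.01, 0, 0],
    [0, 0, -0.0035, 0, 0],
    [0, 0, 0, 0, 0],
    [0, 0, 0, 0, 0],
  ],
)

```text
clock: 42.7
ee_pos: [0.5344, -0.2741, 0.0343]
eef_rot: [[-0.946, 0.325, 0.001], [0.325, 0.946, -0.0], [-0.001, 0.0, -1.0]]
wrist_force: [1.3, -0.6, -1.1]
gripper_width: 0.203
```

Request:
step_arm(
  plan=[
    [0, 0, -0.002, 0, 0],
    [0, 0, -0.002, 0, 0],
    [0, 0, 0, 0, 0],
  ],
)

```text
clock: 43.0
ee_pos: [0.5338, -0.2742, 0.0297]
eef_rot: [[-0.946, 0.326, -0.0], [0.326, 0.946, -0.0], [0.0, -0.0, -1.0]]
wrist_force: [-0.2, 0.4, -0.0]
gripper_width: 0.2
```

```bash
python3 hs.py h2
```

```text
t 43.00 tcp [ 0.5338 -0.2742  0.0297] yaw_y deg 71.00 F [-0.2  0.4 -0. ] w 0.200 q [ 1.21  0.63 -1.06  1.73  0.6   1.14  1.2 ]
s 10.0 y 0.0 mm  Pz 64.2 z0 45.2
```

View pics/h2.png

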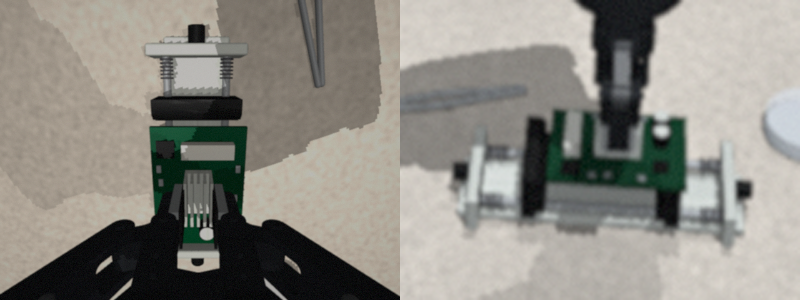

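Request:
step_arm(
  plan=[
    [0, 0, -0.0015, 0, 0],
    [0, 0, -0.0015, 0, 0],
    [0, 0, 0, 0, 0],
  ],
)

```text
clock: 43.4
ee_pos: [0.5348, -0.2744, 0.0279]
eef_rot: [[-0.946, 0.326, 0.001], [0.326, 0.946, -0.001], [-0.002, -0.0, -1.0]]
wrist_force: [-0.7, -0.5, 7.5]
gripper_width: 0.199
```

Request:
step_arm(
  plan=[
    [0, 0, -0.0015, 0, 0],
    [0, 0, -0.001, 0, 0],
    [0, 0, 0, 0, 0],
  ],
)

```text
clock: 43.7
ee_pos: [0.5349, -0.2745, 0.0257]
eef_rot: [[-0.946, 0.326, 0.002], [0.326, 0.946, -0.001], [-0.002, -0.001, -1.0]]
wrist_force: [-3.7, -0.2, 11.1]
gripper_width: 0.197
```

```bash
python3 hs.py h3
```

```text
t 43.70 tcp [ 0.5349 -0.2745  0.0257] yaw_y deg 71.00 F [-3.7 -0.2 11.1] w 0.197 q [ 1.2   0.63 -1.06  1.74  0.61  1.14  1.2 ]
s 11.1 y 0.1 mm  Pz 60.2 z0 41.2
```

View pics/h3a.png

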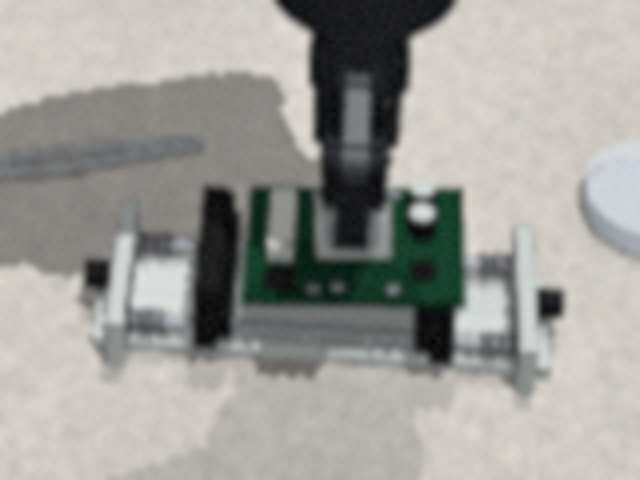

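Request:
step_arm(
  plan=[
    [0, 0, -0.001, 0, 0],
    [0, 0, -0.001, 0, 0],
    [0, 0, 0, 0, 0],
    [0, 0, 0, 0, 0],
  ],
)

```text
clock: 44.2
ee_pos: [0.5348, -0.2744, 0.0236]
eef_rot: [[-0.946, 0.326, 0.001], [0.326, 0.946, -0.001], [-0.002, -0.001, -1.0]]
wrist_force: [-3.5, 0.2, 10.1]
gripper_width: 0.202
```

```bash
python3 hs.py h4
```

```text
t 44.20 tcp [ 0.5348 -0.2744  0.0236] yaw_y deg 71.00 F [-3.5  0.2 10.1] w 0.202 q [ 1.2   0.64 -1.06  1.74  0.61  1.13  1.2 ]
s 10.9 y 0.1 mm  Pz 58.1 z0 39.1
```

View pics/h4a.png

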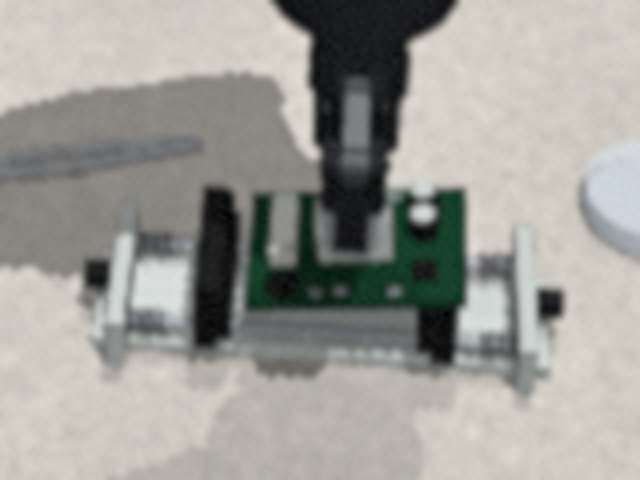

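```bash
cat > tilt.py <<'E'
import sys
from h import *
M=np.array([.5244,-.2710]);u=np.array([np.cos(np.radians(-19)),np.sin(np.radians(-19)),0]);v=np.array([-u[1],u[0],0])
p=np.array(status.sense()["ee_pos"]); P=p+[0,0,.0345]
d=vision.snapshot("side"); d={"R":np.array(d["R"]),"t":np.array(d["t"]),"K":np.array(d["mtx"])}
c=proj(d,[*M,.04])[0].astype(int)
for th in (0,4,6,8,10,12):
    t=np.radians(th); o=[]
    for l,y,z in [(-45,-32,-19),(45,-32,-19),(-45,32,-15),(45,32,-15)]:
        X=P+u*(l*np.cos(t)-z*np.sin(t))*1e-3+v*y*1e-3+np.array([0,0,(l*np.sin(t)+z*np.cos(t))*1e-3])
        o.append(np.round((proj(d,X)[0]-c+[80,60])*4).astype(int).tolist())
    print(th,o)
E
python3 tilt.py
```

```text
0 [[236, 296], [460, 311], [246, 177], [459, 191]]
4 [[240, 302], [463, 306], [249, 183], [462, 186]]
6 [[241, 305], [465, 303], [250, 186], [463, 183]]
8 [[244, 307], [466, 301], [252, 188], [464, 180]]
10 [[246, 310], [468, 298], [254, 191], [465, 177]]
12 [[248, 313], [469, 295], [255, 193], [465, 174]]
```

Request:
step_arm(
  plan=[
    [0, 0, -0.001, 0, 0],
    [0, 0, -0.001, 0, 0],
    [0, 0, 0, 0, 0],
    [0, 0, 0, 0, 0],
  ],
)

```text
clock: 44.75
ee_pos: [0.5346, -0.2744, 0.0216]
eef_rot: [[-0.946, 0.326, 0.001], [0.326, 0.946, -0.001], [-0.001, -0.001, -1.0]]
wrist_force: [-3.9, 1.4, 10.7]
gripper_width: 0.205
```

```bash
python3 hs.py h5;python3 tilt.py
```

```text
t 44.75 tcp [ 0.5346 -0.2744  0.0216] yaw_y deg 71.00 F [-3.9  1.4 10.7] w 0.205 q [ 1.2   0.64 -1.05  1.74  0.61  1.13  1.19]
s 10.8 y 0.1 mm  Pz 56.1 z0 37.1
0 [[236, 300], [459, 315], [246, 181], [458, 194]]
4 [[239, 305], [463, 310], [248, 186], [461, 189]]
6 [[241, 308], [464, 307], [250, 189], [462, 186]]
8 [[243, 311], [466, 304], [252, 192], [463, 184]]
10 [[245, 314], [467, 301], [253, 194], [464, 181]]
12 [[248, 316], [468, 298], [255, 197], [465, 178]]
```

View pics/h5a.png

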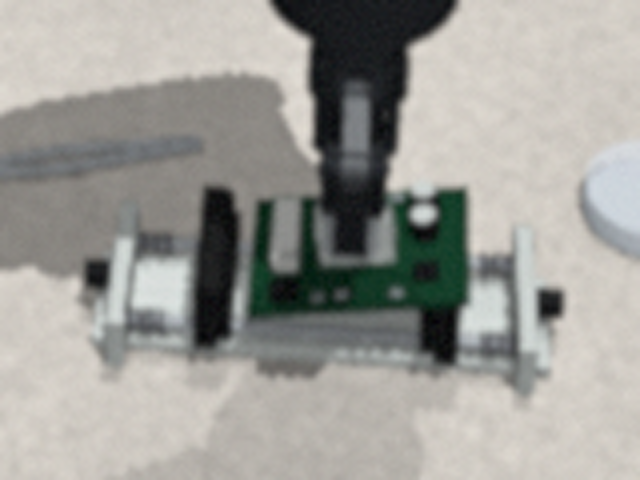

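Request:
step_arm(
  plan=[
    [0, 0, 0.0017, 0, 0],
    [0, 0, 0, 0, 0],
    [-0.0024, 0.0008, 0, 0, 0],
    [-0.0024, 0.0008, 0, 0, 0],
    [-0.0024, 0.0008, 0, 0, 0],
    [-0.0024, 0.0008, 0, 0, 0],
    [0, 0, 0, 0, 0],
  ],
)

```text
clock: 45.6
ee_pos: [0.5236, -0.2709, 0.0216]
eef_rot: [[-0.945, 0.326, -0.001], [0.326, 0.945, 0.0], [0.001, -0.0, -1.0]]
wrist_force: [-0.4, -0.1, -2.0]
gripper_width: 0.195
```

```bash
python3 hs.py h6;python3 tilt.py | sed -n '4,6p'
```

```text
t 45.60 tcp [ 0.5236 -0.2709  0.0216] yaw_y deg 70.99 F [-0.4 -0.1 -2. ] w 0.195 q [ 1.22  0.62 -1.07  1.77  0.6   1.12  1.2 ]
s -0.8 y -0.1 mm  Pz 56.1 z0 37.1
8 [[216, 309], [438, 302], [225, 190], [437, 182]]
10 [[218, 312], [439, 300], [227, 193], [437, 179]]
12 [[220, 314], [440, 297], [229, 195], [438, 176]]
```

View pics/h6a.png

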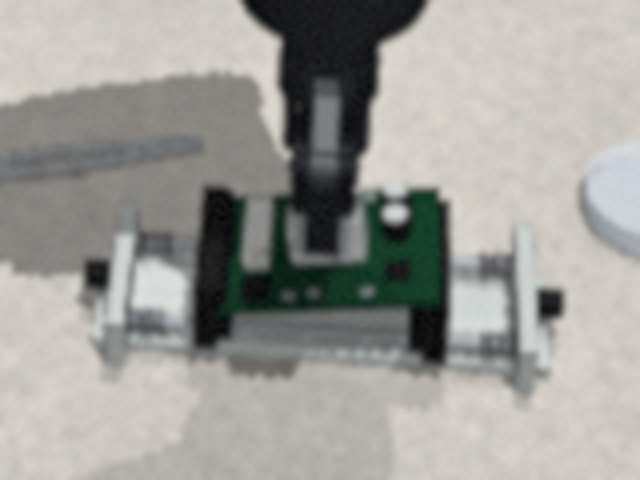

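Request:
step_arm(
  plan=[
    [-0.0019, 0.00065, 0, 0, 0],
    [-0.0019, 0.00065, 0, 0, 0],
    [0, 0, 0, 0, 0],
    [0, 0, 0, 0, 0],
  ],
)

```text
clock: 46.15
ee_pos: [0.5209, -0.2698, 0.0222]
eef_rot: [[-0.945, 0.326, 0.001], [0.326, 0.945, -0.0], [-0.001, 0.0, -1.0]]
wrist_force: [3.1, -1.2, -1.1]
gripper_width: 0.196
```

```bash
python3 hs.py h7;python3 tilt.py | sed -n '4,6p'
```

```text
t 46.15 tcp [ 0.5209 -0.2698  0.0222] yaw_y deg 71.00 F [ 3.1 -1.2 -1.1] w 0.196 q [ 1.23  0.61 -1.07  1.77  0.6   1.12  1.2 ]
s -3.7 y -0.1 mm  Pz 56.7 z0 37.7
8 [[207, 308], [429, 301], [218, 189], [429, 181]]
10 [[210, 310], [431, 298], [219, 192], [429, 178]]
12 [[212, 313], [432, 295], [221, 194], [430, 175]]
```

View pics/h7.png

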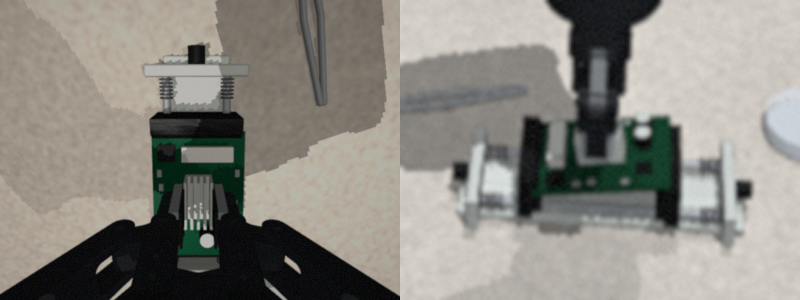

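View pics/h7a.png

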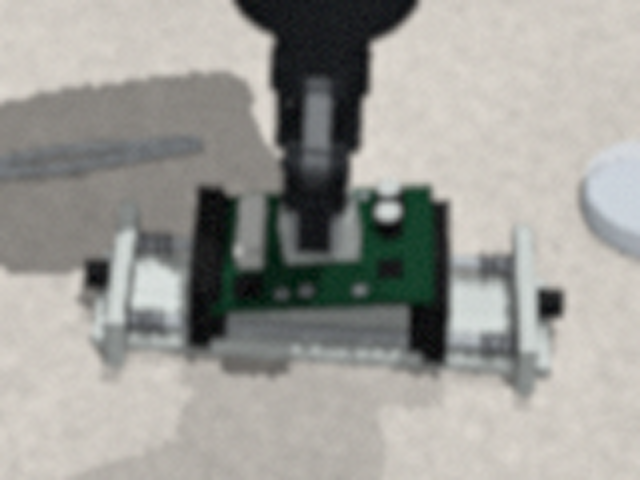

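Request:
step_arm(
  plan=[
    [-0.0019, 0.00065, 0, 0, 0],
    [-0.0019, 0.00065, 0, 0, 0],
    [-0.0019, 0.00065, 0, 0, 0],
    [-0.0019, 0.00065, 0, 0, 0],
    [0, 0, 0, 0, 0],
    [0, 0, 0, 0, 0],
  ],
)

```text
clock: 46.9
ee_pos: [0.5138, -0.2673, 0.0224]
eef_rot: [[-0.946, 0.326, 0.002], [0.326, 0.946, -0.001], [-0.002, 0.0, -1.0]]
wrist_force: [6.1, -1.8, -2.3]
gripper_width: 0.198
```

```bash
python3 hs.py h8;python3 tilt.py | sed -n '4,6p'
```

```text
t 46.90 tcp [ 0.5138 -0.2673  0.0224] yaw_y deg 71.00 F [ 6.1 -1.8 -2.3] w 0.198 q [ 1.24  0.6  -1.08  1.79  0.59  1.11  1.2 ]
s -11.2 y -0.0 mm  Pz 56.9 z0 37.9
8 [[189, 306], [411, 299], [200, 187], [411, 179]]
10 [[191, 309], [412, 296], [202, 190], [412, 176]]
12 [[194, 311], [413, 294], [204, 193], [412, 174]]
```

View pics/h8.png

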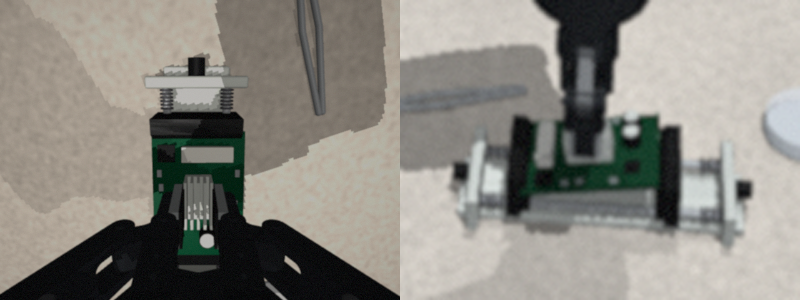

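View pics/h8a.png

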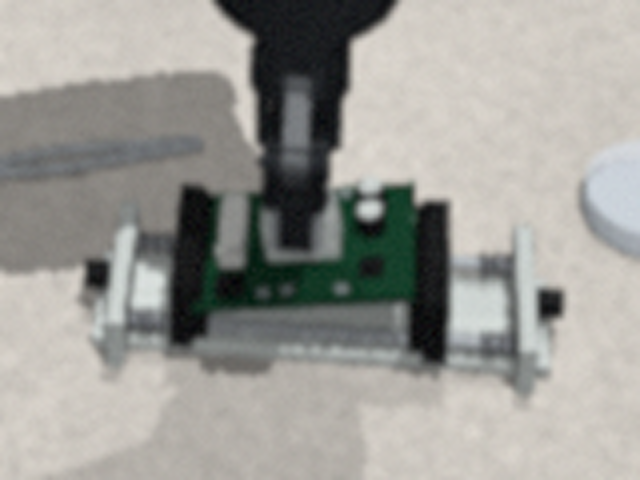

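Request:
step_arm(
  plan=[
    [-0.0017, 0.0006, 0, 0, 0],
    [-0.0017, 0.0006, 0, 0, 0],
    [0, 0, 0, 0, 0],
    [0, 0, 0, 0, 0],
  ],
)

```text
clock: 47.45
ee_pos: [0.5108, -0.2663, 0.0225]
eef_rot: [[-0.946, 0.326, 0.003], [0.326, 0.946, -0.001], [-0.003, 0.0, -1.0]]
wrist_force: [8.5, -2.8, -2.3]
gripper_width: 0.198
```

Request:
step_arm(
  plan=[
    [0.0003, -0.0001, -0.0015, 0, 0],
    [0.0006, -0.0002, -0.0015, 0, 0],
    [0.0006, -0.0002, -0.0015, 0, 0],
    [0, 0, 0, 0, 0],
    [0, 0, 0, 0, 0],
  ],
)

```text
clock: 47.95
ee_pos: [0.5135, -0.2672, 0.0196]
eef_rot: [[-0.945, 0.326, 0.005], [0.326, 0.945, -0.002], [-0.005, -0.0, -1.0]]
wrist_force: [6.9, -2.7, 9.0]
gripper_width: 0.199
```

```bash
python3 hs.py h9;python3 tilt.py
```

```text
t 47.95 tcp [ 0.5135 -0.2672  0.0196] yaw_y deg 70.99 F [ 6.9 -2.7  9. ] w 0.199 q [ 1.24  0.6  -1.08  1.8   0.6   1.1   1.2 ]
s -11.5 y 0.1 mm  Pz 54.1 z0 35.1
0 [[181, 300], [403, 315], [194, 181], [405, 195]]
4 [[184, 305], [407, 309], [196, 187], [408, 189]]
6 [[186, 308], [408, 307], [198, 189], [409, 187]]
8 [[189, 311], [410, 304], [199, 192], [410, 184]]
10 [[191, 313], [411, 301], [201, 195], [411, 181]]
12 [[193, 316], [412, 298], [203, 197], [411, 178]]
```

View pics/h9a.png

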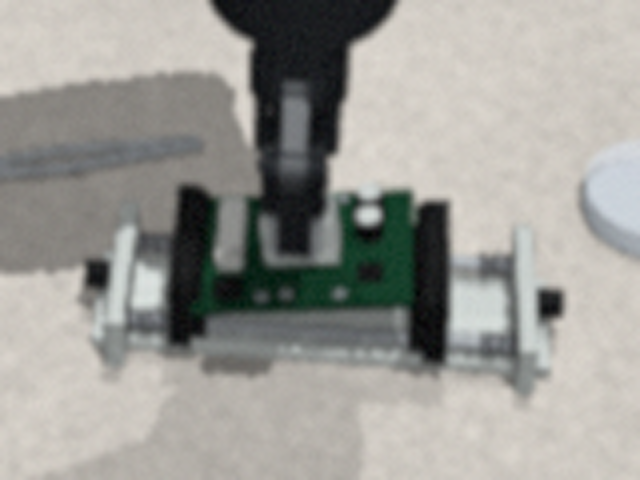

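Request:
step_arm(
  plan=[
    [-0.0014, 0.0005, 0, 0, 0],
    [0, 0, -0.0015, 0, 0],
    [0, 0, -0.0015, 0, 0],
    [0, 0, 0, 0, 0],
    [0, 0, 0, 0, 0],
  ],
)

```text
clock: 48.6
ee_pos: [0.5128, -0.2669, 0.017]
eef_rot: [[-0.945, 0.326, 0.006], [0.326, 0.945, -0.003], [-0.006, -0.001, -1.0]]
wrist_force: [8.7, -3.5, 11.5]
gripper_width: 0.202
```

```bash
python3 hs.py h10;python3 tilt.py
```

```text
t 48.60 tcp [ 0.5128 -0.2669  0.017 ] yaw_y deg 70.99 F [ 8.7 -3.5 11.5] w 0.202 q [ 1.24  0.6  -1.07  1.8   0.6   1.09  1.19]
s -12.3 y 0.1 mm  Pz 51.5 z0 32.5
0 [[179, 304], [401, 319], [192, 185], [403, 199]]
4 [[183, 310], [404, 314], [194, 191], [406, 194]]
6 [[185, 312], [406, 311], [196, 194], [407, 191]]
8 [[187, 315], [407, 308], [198, 196], [408, 188]]
10 [[189, 318], [409, 306], [199, 199], [408, 185]]
12 [[191, 320], [410, 303], [201, 201], [409, 183]]
```

View pics/h10a.png

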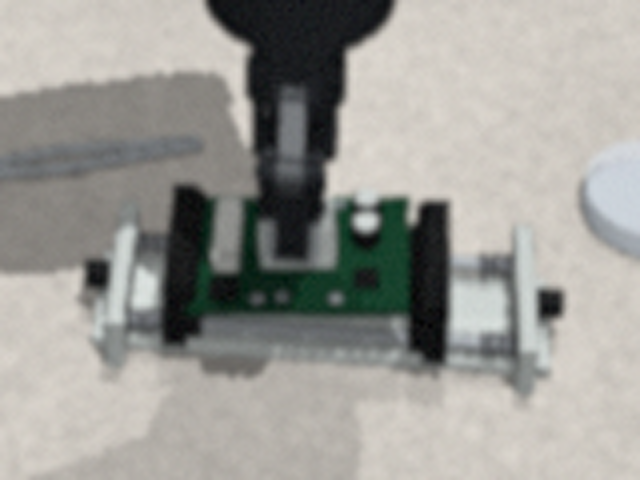

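Request:
step_arm(
  plan=[
    [0.0006, -0.0002, -0.0015, 0, 0],
    [0.0006, -0.0002, -0.0015, 0, 0],
    [0, 0, 0, 0, 0],
    [0, 0, 0, 0, 0],
  ],
)

```text
clock: 49.15
ee_pos: [0.514, -0.2674, 0.0141]
eef_rot: [[-0.945, 0.326, 0.006], [0.326, 0.945, -0.003], [-0.006, -0.001, -1.0]]
wrist_force: [8.6, -4.3, 12.6]
gripper_width: 0.207
```

```bash
python3 hs.py h11;python3 tilt.py|head -3
```

```text
t 49.15 tcp [ 0.514  -0.2674  0.0141] yaw_y deg 70.99 F [ 8.6 -4.3 12.6] w 0.207 q [ 1.24  0.61 -1.07  1.8   0.6   1.09  1.19]
s -11.0 y 0.1 mm  Pz 48.6 z0 29.6
0 [[182, 309], [404, 324], [195, 191], [406, 204]]
4 [[186, 315], [407, 319], [197, 196], [408, 199]]
6 [[188, 318], [409, 316], [199, 199], [409, 196]]
```

View pics/h11a.png

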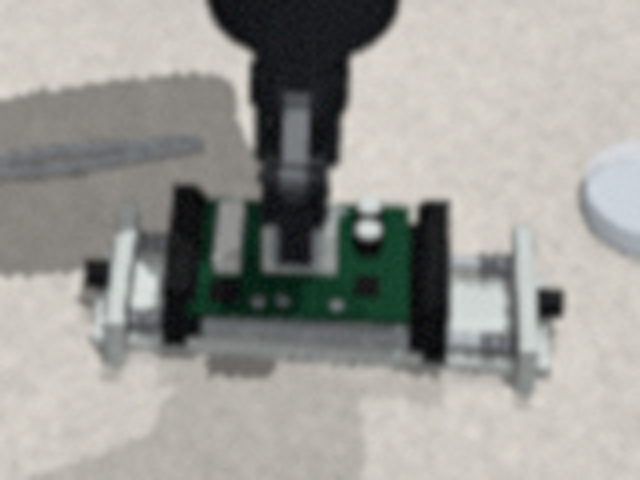

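Request:
step_arm(
  plan=[
    [0.0003, -0.0001, -0.0013, 0, 0],
    [0, 0, 0, 0, 0],
    [0, 0, 0, 0, 0],
  ],
)

```text
clock: 49.6
ee_pos: [0.5144, -0.2675, 0.0129]
eef_rot: [[-0.945, 0.326, 0.006], [0.326, 0.945, -0.003], [-0.007, -0.001, -1.0]]
wrist_force: [7.7, -4.3, 12.0]
gripper_width: 0.201
```

```bash
python3 hs.py h12;python3 tilt.py|head -3
```

```text
t 49.60 tcp [ 0.5144 -0.2675  0.0129] yaw_y deg 70.99 F [ 7.7 -4.3 12. ] w 0.201 q [ 1.24  0.61 -1.07  1.8   0.6   1.09  1.19]
s -10.6 y 0.0 mm  Pz 47.4 z0 28.4
0 [[183, 312], [405, 327], [196, 193], [406, 206]]
4 [[187, 317], [408, 322], [198, 198], [409, 201]]
6 [[189, 320], [410, 319], [200, 201], [410, 198]]
```

View pics/h12a.png

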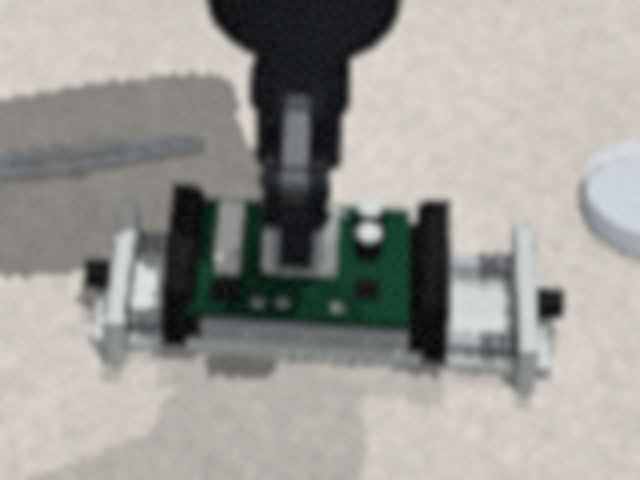

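Request:
step_arm(
  plan=[
    [0.0019, -0.00065, 0, 0, 0],
    [0.0019, -0.00065, 0, 0, 0],
    [0, 0, 0, 0, 0],
    [0, 0, 0, 0, 0],
  ],
)

```text
clock: 50.15
ee_pos: [0.5178, -0.2686, 0.0128]
eef_rot: [[-0.945, 0.326, 0.005], [0.326, 0.945, -0.002], [-0.006, -0.001, -1.0]]
wrist_force: [5.3, -3.8, 12.7]
gripper_width: 0.199
```

```bash
python3 hs.py h13;python3 tilt.py|head -3
```

```text
t 50.15 tcp [ 0.5178 -0.2686  0.0128] yaw_y deg 70.99 F [ 5.3 -3.8 12.7] w 0.199 q [ 1.23  0.62 -1.06  1.79  0.61  1.09  1.19]
s -7.0 y 0.1 mm  Pz 47.3 z0 28.3
0 [[192, 312], [414, 328], [204, 194], [415, 207]]
4 [[196, 318], [417, 322], [207, 199], [418, 202]]
6 [[197, 321], [419, 319], [208, 202], [419, 199]]
```

View pics/h13a.png

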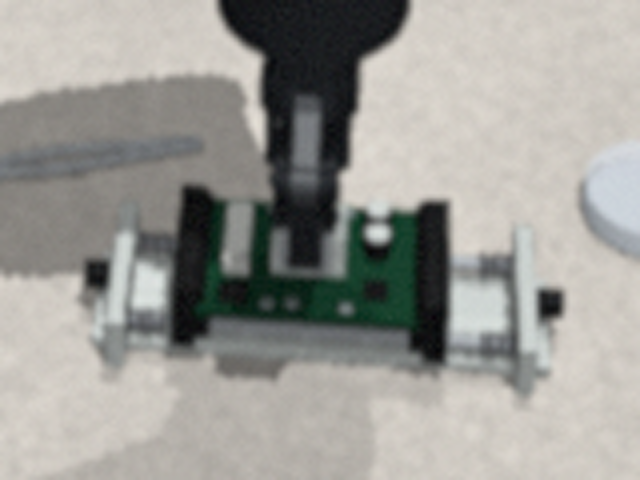

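Request:
step_arm(
  plan=[
    [0.0019, -0.00065, 0, 0, 0],
    [0.0019, -0.00065, 0, 0, 0],
    [0.0015, -0.0005, 0, 0, 0],
    [0, 0, 0, 0, 0],
    [0, 0, 0, 0, 0],
  ],
)

```text
clock: 50.8
ee_pos: [0.5221, -0.2702, 0.0127]
eef_rot: [[-0.945, 0.326, 0.003], [0.326, 0.945, -0.002], [-0.004, -0.001, -1.0]]
wrist_force: [0.9, -1.6, 16.7]
gripper_width: 0.203
```

```bash
python3 hs.py h14;python3 tilt.py|head -3
```

```text
t 50.80 tcp [ 0.5221 -0.2702  0.0127] yaw_y deg 70.99 F [ 0.9 -1.6 16.7] w 0.203 q [ 1.22  0.63 -1.06  1.78  0.61  1.1   1.19]
s -2.5 y 0.0 mm  Pz 47.2 z0 28.2
0 [[203, 313], [425, 328], [215, 194], [426, 208]]
4 [[207, 319], [428, 323], [217, 200], [428, 202]]
6 [[208, 321], [430, 320], [219, 202], [429, 200]]
```

View pics/h14a.png

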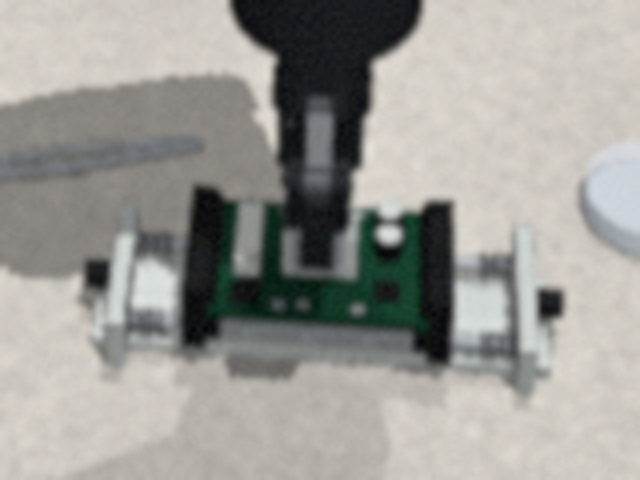

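Request:
step_arm(
  plan=[
    [0, 0, 0.0015, 0, 0],
    [0, 0, 0, 0, 0.33],
    [0, 0, 0, 0, 0.33],
    [0, 0, 0, 0, 0.33],
    [0, 0, 0.01, 0, 0.33],
    [0, 0, 0.03, 0, 0.33],
    [0, 0, 0.04, 0, 0.33],
    [0, 0, 0.045, 0, 0.33],
  ],
)

```text
clock: 51.75
ee_pos: [0.5195, -0.2689, 0.1379]
eef_rot: [[-0.946, 0.325, -0.002], [0.325, 0.946, 0.001], [0.002, 0.001, -1.0]]
wrist_force: [1.1, -1.1, -0.1]
gripper_width: 0.327
```

Request:
step_arm(
  plan=[
    [0.03, -0.02, 0.03, 0, 0.33],
    [0.04, -0.02, 0, 0, 0.33],
    [0, 0, 0, 0, 0.33],
    [0, 0, 0, 0, 0.33],
    [0, 0, 0, 0, 0.33],
  ],
)

```text
clock: 52.25
ee_pos: [0.5897, -0.3086, 0.1668]
eef_rot: [[-0.946, 0.325, -0.001], [0.325, 0.946, 0.0], [0.001, 0.0, -1.0]]
wrist_force: [-0.4, -0.3, -0.2]
gripper_width: 0.332
```

```bash
python3 hs.py h15; python3 - <<'E'
from h import *
d=snap("wrist","w20")
im=rectify(d,(.5244,-.271),.034,.07,560); cv2.imwrite("pics/r20.png",im[:,:,::-1])
hsv=cv2.cvtColor(im,cv2.COLOR_RGB2HSV); m=cv2.inRange(hsv,(45,70,20),(90,255,255))
m=cv2.morphologyEx(m,cv2.MORPH_CLOSE,np.ones((35,35)))
cs,_=cv2.findContours(m,cv2.RETR_EXTERNAL,cv2.CHAIN_APPROX_NONE); c=max(cs,key=cv2.contourArea); r=cv2.minAreaRect(c)
print("centre",.5244+(r[0][0]-280)*.00025,-.271-(r[0][1]-280)*.00025,"size mm",np.array(r[1])*.25,r[2])
E
```

```text
t 52.25 tcp [ 0.5897 -0.3086  0.1668] yaw_y deg 71.06 F [-0.4 -0.3 -0.2] w 0.332 q [ 1.15  0.62 -1.09  1.43  0.55  1.42  1.29]
s 74.0 y -14.3 mm  Pz 201.3 z0 182.3
centre 0.5247538665771484 -0.27084829711914066 size mm [94.05684662 63.13787842] 19.017032623291016
```

View pics/h15a.png

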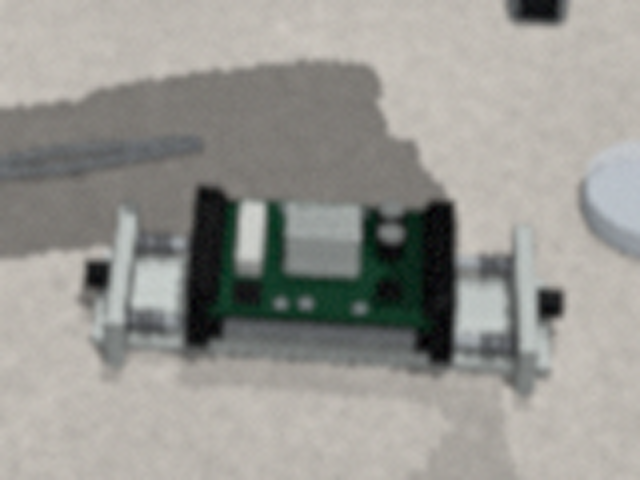

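View pics/r20.png

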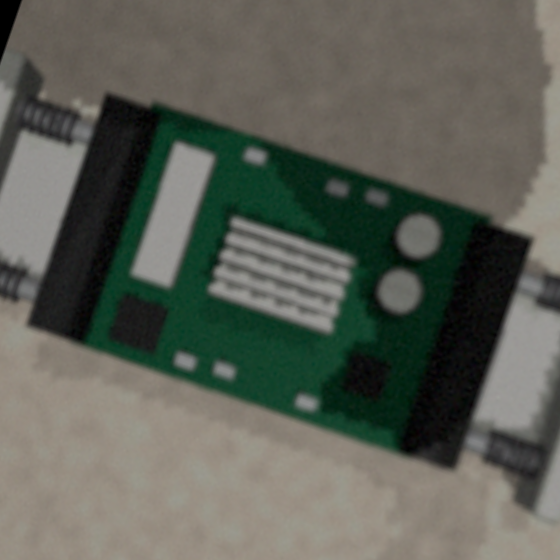

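```bash
python3 - <<'E'
from h import *
d=snap("top","t20"); d2=snap("side","s20"); 
c=proj(d2,[.467,.035,.04])[0].astype(int); a=cv2.imread("pics/s20.png")
a=cv2.resize(a[c[1]-60:c[1]+60,c[0]-60:c[0]+60],(480,480),interpolation=cv2.INTER_CUBIC)
cv2.imwrite("pics/c20.png",cv2.resize(np.hstack([cv2.imread("pics/t20.png"),a]),(800,343)))
E
```

```text
(no output)
```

View pics/c20.png

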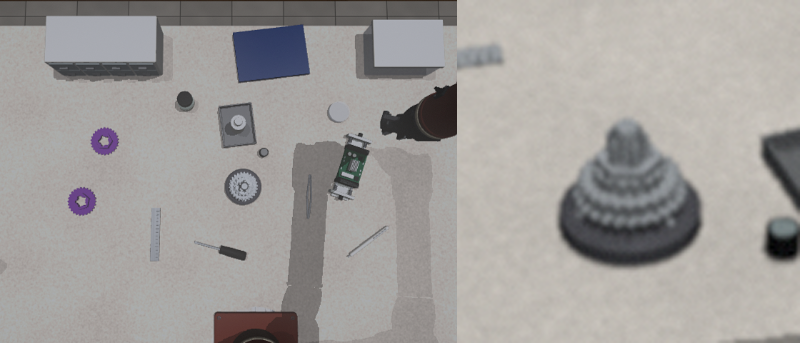

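```bash
python3 -c "
from workcell import workorder, status
print(workorder.finish_job()); print(status.sense()['clock'])"
```

```text
the job is handed in; nothing more can be done
None
the job is handed in; nothing more can be done
```

The job is handed in at about 52 s on the clock; no verdict is reported, so everything below comes from my own checks.

- **Cap:** it stands in the grey tray. My first attempt at it closed on nothing. The fingertips turned out to be about 3 cm behind the reported tool point, so I worked with that offset for every later grasp.
- **Cogs:** I found three steel cogs on the bench, about 80, 74 and 54 mm across, so probably cog_a, cog_b and cog_e. All three are on the arbor, largest at the bottom. Each slid past the spline ends without resistance and stopped at its seat height, 11 mm apart, with 10 to 21 N of push. The pictures show an even, upright stack. I left the two purple look-alikes alone.
- **Board:** it is in the holder with both ends under the lips. The last pictures put it within about 1 mm of the middle, in line with the holder, and level by eye. Both jaws are visibly pushed out, but I judged their travel from the pictures and did not read it directly.
- **Cog angle check:** while the second and third cogs were held over the arbor, the automatic angle fit disagreed with the angle I expected by one groove step. I went by the flats in the grip and a look at the wide groove. Both cogs then slid fully down.
- **Other things:** the top camera shows the other things on the bench where they were at the start, and the arm was clear of everything at hand-in.

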